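Set the crusher's batch counter to three by feel and arm it

TASK

Set the can crusher's batch counter to three and arm it: its scale has worn blank, so first wind the black dial anticlockwise until you feel it rest against its end stop, without forcing the stop, then turn it clockwise three clicks, counted by feel, and let go of it in that third notch. Only then push the red slide fully across towards the dial and take your hand away. Leave the cans, bottle and everything else on the bench where they stand.

Things in the scene. Friction and masses are not known exactly. Their poses are not given: they have to be found in the camera images.
- counter: the crusher's batch counter: a grey steel box screwed to the bench, 130 (x) x 250 (y) x 55 mm high, origin at the centre of its underside; its own y runs along its length from the slide end to the dial end. The dial's vertical axis stands on it at x 0, y +60 mm; the red slide runs along y at x 0. No dial position is marked: the scale plate is blank
- dial: black dial on the box: a disc 84 mm across, 1 to 10 mm above the box top, with a bar grip 72 mm long (dial's own x), 14 mm wide (y), 36 mm high, its top 101 mm above the bench. Origin on the turning axis at the box top; yaw turns with the dial. It starts two to four notches clockwise (from above) of the zero notch at the anticlockwise end; five notches lie clockwise of zero
- dial_grip (a point): on the turning axis at the height to grip the bar, 34 mm above the box top. A sprung follower clicks into notches 15 to 30 degrees (0.27 to 0.52 rad) apart, unevenly. Leaving a notch takes about 0.2 Nm; this fades to nothing over the crest, then reverses (about -0.2 Nm) as the dial snaps into the next notch; let go on a crest it may stay there. Grip with 25 N or more
- dial_pointer (a point): white end of the bar grip, at its top: 36 mm from the turning axis along the dial's own -x, 46 mm above the box top. About 3 degrees anticlockwise past the centre of the zero notch the dial meets a springy end stop: its resistance adds 3 Nm per rad without any snap, so a steady 0.33 Nm means the stop; it is harmed at about 0.57 Nm, 11 degrees into it
- slide_tab (a point): centre of the top edge of the red slide's upright tab, 24 (box x) x 12 (box y) x 34 mm high, top 38 mm above the box top (93 mm above the bench). It starts at the end away from the dial (y -85 mm on the box) and travels 30 mm towards the dial (box +y) to a hard end (y -55 mm), against some 3 N of friction; it stays where left
- crushed_can: crushed aluminium drinks can, 68 mm across, 38 mm high, origin under its centre; bystander
- whole_can: whole drinks can with a blue band, 66 mm across, 115 mm high, origin under its centre; bystander
- green_bottle: empty green glass bottle, 66 mm across, 230 mm high, origin under its centre; bystander
- yoghurt_tub: white plastic tub, 96 mm across the rim, 100 mm high, origin under its centre; bystander
- steel_tin: open steel tin, 74 mm across, 90 mm high, origin under its centre; bystander
- jar_ring: brass jar ring lying flat, 70 mm across, 15 mm high, origin under its centre; bystander

How it is judged:
By the outcome, as a careful person would: the job done as asked, in the order asked, and still so for the second after the job is handed in, with the robot touching nothing.
It also fails if it takes over 72 s, if anything falls off the work surface, if the arm or the gripper's body presses on something with over 40 N, if the wrist force passes 120 N, or if a joint passes its speed limit or range.

ROBOT

A 6-joint arm with a two-finger parallel gripper is mounted at the origin on the work surface. World frame = base frame: x ahead of the robot, y to its left, z up, the work surface at z = 0. Lengths are in m, angles in rad, forces in N, time in s.
With the tool pointing down it reaches from about 0.35 to 0.85 m from the base axis. Payload 8.1 kg.
Tool frame: the origin (TCP) lies at the very end of the fingers, on their centre line; the grasp point (between the pads) lies 19 mm behind it; z points along the fingers, x is the direction in which the jaws open and shut, and the axes are right-handed (so a half turn about z gives the same grasp; the last joint's range is limited). The gripper opens to 93 mm and grips with 3 to 60 N. Pads are 15 mm wide; open, the fingers measure 128 mm over their backs; the gripper's body (75 mm by 188 mm) begins 65 mm behind the grasp point.
Start: joints at [1.19, 0.13, 1.488, -0, 1.523, -0.085], TCP at [0.175, 0.574, 0.181] pointing down, gripper open.
Joint ranges: [-2.96, 2.96], [-0.89, 2.26], [0.02, 2.5], [-1.34, 4.48], [0, 2.73], [-2.66, 2.66]. Speed limits (rad/s): [2.39, 2.39, 2.79, 3.14, 3.14, 3.14].

INTERFACE

Orientations are given as a unit quaternion [x, y, z, w].
In Python, from rig import status, read_camera, order gives the robot as it stands.
- The arm moves only by the tool apply_moves, never from a script. Its argument "deltas" is a list of rows, each a list of 7 numbers: the turn, a rotation vector about the tool's x, y, z in degrees, then the shift along the tool's x, y, z in mm, then the finger opening in mm, from 0 to 93. A call has 1 to 12 rows; each row is the pose to reach, as a shift and turn from the pose commanded when the call began, along the tool's axes at that moment; what a row does not reach only later rows make up. A row lasts 1/12 s, in which the tool goes at most 41.7 mm and 7.16 degrees, less where a joint would pass 70% of its speed; a pose out of reach is approached as far as the arm can. A call with a gripper value outside its range is refused whole. The fingers move at their own pace and stop on an object; the grip force is fixed at half the most. Time passes only in rows, so rows that repeat a pose let the fingers close. It gives the time, the measured TCP pose, the force and the opening at its end, in the units of the state.
- status.observe(): the state, without advancing time (a new reading comes with each control period).
- read_camera(name): name is "scene" or "top" or "wrist"; returns a dict with "image" (400x640x3 uint8, blue, green, red), "camera_matrix" (3x3 intrinsics, pixels), "dist" ([k1, k2, p1, p2, k3] as OpenCV has them; the pictures are not rectified), "extrinsics" (4x4, takes a point from world to camera coordinates); the wrist camera has in their place "T_tool_cam" (4x4, takes a point from camera to tool coordinates, whose origin is the TCP and whose axes are the tool frame's). Camera axes: x right, y up, looking along -z (the intrinsics and any distortion apply to the point x, -y, -z); pixel columns grow to the right and rows downward; lengths in m; the calibration is good to about 2 mm. A picture is of the moment at which its call begins: read the wrist's pose just before it. There is no depth.
- order.sign_off(): hands the job in, once; it reports no verdict.
The state is a dict: "t": time; "joints": joint angles; "qd": joint speeds; "joint_torque": joint torques, N m; "ee_pos": TCP position; "ee_rot": TCP orientation; "contact_force": force on the tool from outside, world axes, zero at the start; "ft_torque": the same for the moment, N m; "gripper_width": finger opening in m.
Only numpy, scipy, OpenCV 4.12 (cv2) and the standard library are available. Lean on these libraries where they do the work, as an engineer would, in place of code of your own. Each camera call takes 0.05 s, during which the arm holds its last target.

## Working session

There is one attempt and no reset: what is moved stays moved. The work goes in short steps, Python scripts to look and compute and a tool call to move; the robot and the scene stay as the last step left them, time stands still between calls to the robot, and variables do not carry over. Pictures are saved under pics/ and viewed, and the job is handed in when it is done.

Besides the shell and the picture viewer there is one more tool, called after "Call:" by a JSON object that holds its "name" and its "arguments". apply_moves: Moves the arm, as the interface text tells. Its arguments: {"type":"object","properties":{"deltas":{"type":"array","items":{"type":"array","items":{"type":"number"}}}},"required":["deltas"]}

```bash
ls; mkdir -p pics
python3 - <<'E'
from rig import status, read_camera
import cv2
s=status.observe(); print(s)
for n in ["scene","top","wrist"]:
    r=read_camera(n); cv2.imwrite(f"pics/{n}0.png",r["image"])
    print(n,r["camera_matrix"],r["dist"],r.get("extrinsics"),r.get("T_tool_cam"))
E
```

```text
pics
{'t': 0.0, 'joints': array([ 1.18960965e+00,  1.31164130e-01,  1.48928237e+00, -2.68115279e-05,
        1.52299294e+00, -8.54333541e-02]), 'qd': array([ 0.00145634,  0.00045583, -0.00228542,  0.0009707 ,  0.00169399,
       -0.00062549]), 'joint_torque': array([-5.71823803e-04, -5.59841931e+01, -4.91760314e+01,  7.68352021e-02,
        3.51011159e-02, -1.15169587e-04]), 'ee_pos': array([0.17464481, 0.57334838, 0.17948405]), 'ee_rot': array([ 8.03572710e-01,  5.95205886e-01, -7.79183877e-04,  4.95689513e-04]), 'contact_force': array([-0.22650067,  0.11038313,  0.05186197]), 'ft_torque': array([-0.02397312,  0.00969523, -0.01169793]), 'gripper_width': 0.09308427077920978}
scene [[512.15253891   0.         312.64634904]
 [  0.         512.15253891 191.3805696 ]
 [  0.           0.           1.        ]] [0.0502782 0.        0.        0.        0.       ] [[ 0.53292748  0.84588282  0.02169245 -0.32811067]
 [-0.54749045  0.32515927  0.7710549   0.23746391]
 [ 0.64516859 -0.42279276  0.63639907 -1.85319012]
 [ 0.          0.          0.          1.        ]] None
top [[406.13474305   
[... 204 characters left out ...]
73876902e-03 -1.04508664e-03]
 [ 9.83024881e-01  1.72588265e-02  1.82658741e-01 -5.66803020e-01]
 [-1.82447755e-01 -1.31101495e-02  9.83128141e-01 -1.15918305e+00]
 [ 0.00000000e+00  0.00000000e+00  0.00000000e+00  1.00000000e+00]] None
wrist [[302.22582884   0.         317.62581175]
 [  0.         302.22582884 200.07578451]
 [  0.           0.           1.        ]] [-0.0014602  0.         0.         0.         0.       ] None [[ 9.99999238e-01  1.23372544e-03  3.69861614e-05  1.20551105e-04]
 [ 1.20626920e-03 -9.70518843e-01 -2.41022240e-01 -6.66528599e-02]
 [-2.61459503e-04  2.41022101e-01 -9.70519592e-01 -2.04000821e-01]
 [ 0.00000000e+00  0.00000000e+00  0.00000000e+00  1.00000000e+00]]
```

View pics/scene0.png

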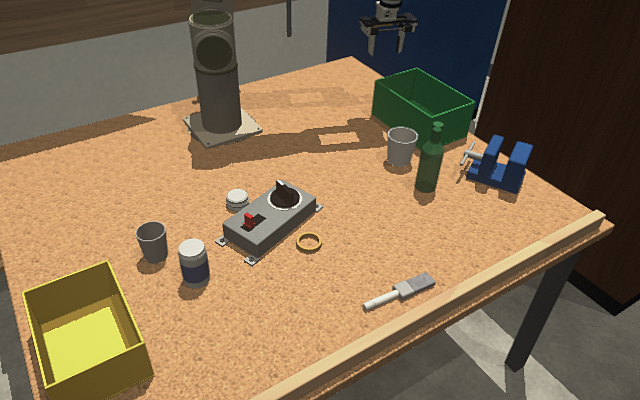

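View pics/top0.png

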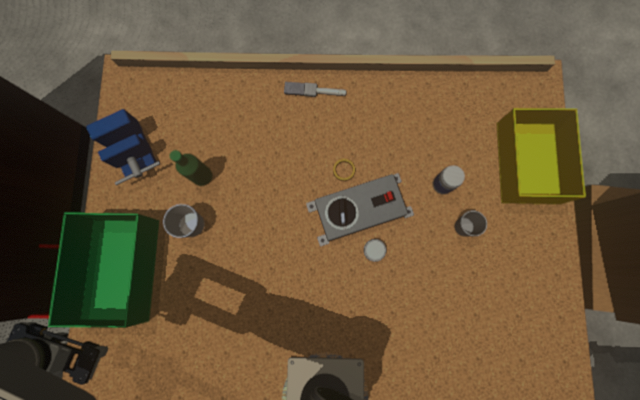

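View pics/wrist0.png

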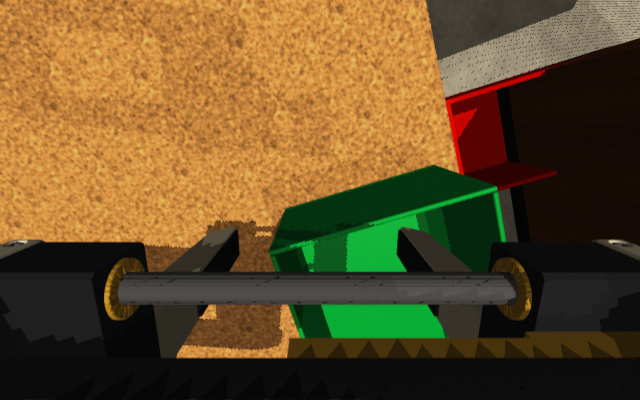

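The scene and top views show the counter near top pixel (362,208), the dial at (342,212) and the red tab at (384,199). The ring sits at (344,170) and the crushed can at (375,250), both close to the box. Next I'll measure.

```bash
cat > h.py <<'E'
import numpy as np, cv2
from scipy.spatial.transform import Rotation as R
from rig import status, read_camera
def ray(r,uv,tool=None):
    K=np.array(r["camera_matrix"]);d=np.array(r["dist"])
    n=cv2.undistortPoints(np.array([[uv]],float),K,d)[0,0]
    v=np.array([n[0],-n[1],-1.])
    if "extrinsics" in r and r["extrinsics"] is not None:
        E=np.array(r["extrinsics"]);return -E[:3,:3].T@E[:3,3],E[:3,:3].T@v
    T=np.array(r["T_tool_cam"]);p,q=tool;A=R.from_quat(q).as_matrix()
    return A@T[:3,3]+p, A@T[:3,:3]@v
def plane(r,uv,z,tool=None):
    o,v=ray(r,uv,tool);return o+v*(z-o[2])/v[2]
def proj(r,P):
    E=np.array(r["extrinsics"]);c=E[:3,:3]@np.array(P)+E[:3,3]
    return cv2.projectPoints(np.array([[c[0],-c[1],-c[2]]]),np.zeros(3),np.zeros(3),np.array(r["camera_matrix"]),np.array(r["dist"]))[0].ravel()
E
python3 - <<'E'
from h import *
for n,(x,y,w,hh),f in [("top",(290,140,140,130),6),("scene",(200,160,140,110),6)]:
    im=cv2.imread(f"pics/{n}0.png")[y:y+hh,x:x+w]
    im=cv2.resize(im,None,fx=5,fy=4.6 if 0 else 5,interpolation=cv2.INTER_CUBIC)
    im=im[:600]
    im=cv2.convertScaleAbs(im,alpha=1.5,beta=20)
    cv2.imwrite(f"pics/{n}z.png",im)
E
```

```text
(no output)
```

View pics/topz.png

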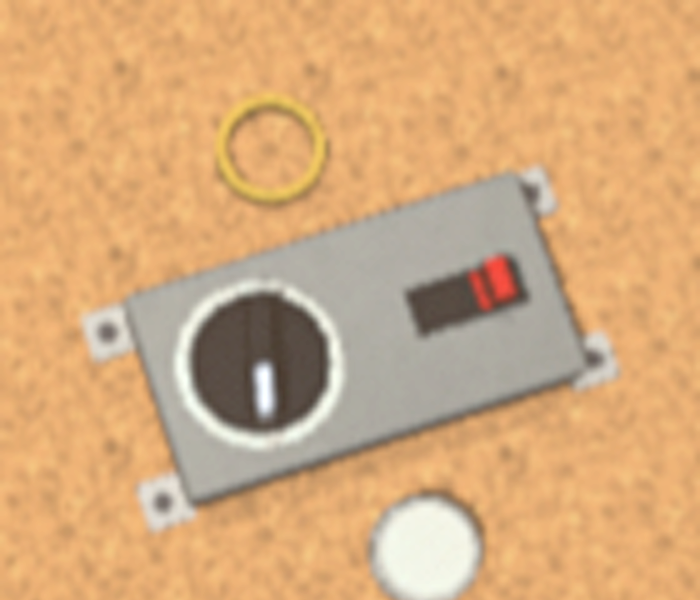

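View pics/scenez.png

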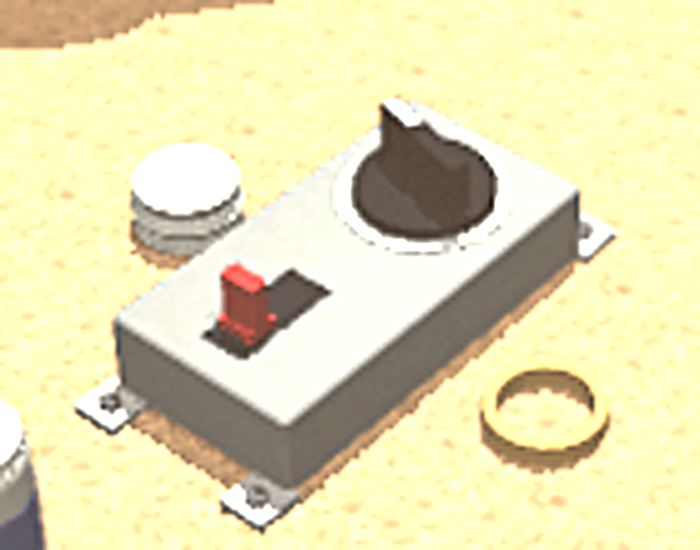

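The zoomed top view (5x, offset 290,140) shows:
- Box-top corners at (128,300), (515,175), (585,372) and (195,500).
- The scale ring centred at about (261,364).
- The white pointer stripe running from (262,365) to (265,415), so the pointer faces the robot.
- The red tab at about (500,278).

Run:
```python
from h import *
r=read_camera("top");s=read_camera("scene")
f=lambda u,v:(290+(u+.5)/5-.5,140+(v+.5)/5-.5)
g=lambda u,v:(200+(u+.5)/5-.5,160+(v+.5)/5-.5)
C=np.array([plane(r,f(*c),.055) for c in [(128,300),(515,175),(585,372),(195,500)]])
print("top",C[:,:2], [np.linalg.norm(C[i]-C[(i+1)%4]) for i in range(4)])
c=C.mean(0);yd=(C[0]+C[3]-C[1]-C[2]);yd/=np.linalg.norm(yd);print("ctr",c,yd,"yaw",np.degrees(np.arctan2(-yd[0],yd[1])))
D=np.array([plane(s,g(*c),.055) for c in [(580,195),(288,425),(118,322)]])
print("scene",D[:,:2],"mid diag",(D[0]+D[2])/2,[np.linalg.norm(D[i]-D[i+1]) for i in range(2)])
v=D[0]-D[1];print("yaw scene",np.degrees(np.arctan2(-v[0],v[1])))
print("dial pred",c+.06*yd,"tab pred",c-.085*yd)
print("dial top",plane(r,f(261,364),.057),"scene ring",plane(s,g(425,185),.063))
print("tab top",plane(r,f(503,275),.093),"scene",plane(s,g(246,271),.093))
# pointer
a=plane(r,f(262,365),.101);b=plane(r,f(265,415),.101);print("ptr",a,b)
# red/white masks
for n,q in (("top",r),("scene",s)):
    im=q["image"].astype(int);m=((im[...,2]>120)&(im[...,1]<90)&(im[...,0]<90));
    ys,xs=np.nonzero(m[160:260,200:420]);print(n,xs.mean()+200,ys.mean()+160,len(xs))
# triangulate pointer tip end approx
p1=plane(s,g(400,112),.101);print("ptr scene",p1)
# bystander positions
print("ring",plane(r,f(271,148),.015),"crushed",plane(r,f(427,550),.038),"whole",plane(r,(452,176),.115))
```

```text
top [[ 0.56117986  0.0370847 ]
 [ 0.64147635 -0.19335947]
 [ 0.52284119 -0.23310007]
 [ 0.44322596 -0.00484001]] [np.float64(0.24403287092414055), np.float64(0.1251144144397764), np.float64(0.2417462323145206), np.float64(0.12518308178329757)]
ctr [ 0.54218084 -0.09855371  0.055     ] [-0.32918607  0.94426508  0.        ] yaw 19.219380614262402
scene [[ 0.5708075   0.03684933]
 [ 0.64816334 -0.19055882]
 [ 0.5327429  -0.23278211]] mid diag [ 0.5517752  -0.09796639  0.055     ] [np.float64(0.2402048927627391), np.float64(0.12290111714525943)]
yaw scene 18.78640381821883
dial pred [ 0.52242968 -0.04189781  0.055     ] tab pred [ 0.57016166 -0.17881624  0.055     ]
dial top [ 0.52383041 -0.04237097  0.057     ] scene ring [ 0.52611527 -0.03949799  0.063     ]
tab top [ 0.57271324 -0.17986115  0.093     ] scene [ 0.57010562 -0.17291202  0.093     ]
ptr [ 0.51665941 -0.0416131   0.101     ] [ 0.48812994 -0.04363318  0.101     ]
top 305.0243902439024 209.7967479674797 123
scene 247.8709677419355 217.80645161290323 31
ptr scene [ 0.50275926 -0.04179356  0.101     ]
ring [ 0.66622257 -0.04828283  0.015     ] crushed [ 0.41787807 -0.14180986  0.038     ] whole [ 0.6251416 -0.3515569  0.115    ]
```

Call:
{"name": "apply_moves", "arguments": {"deltas": [[0, 0, 0, 0, 0, -40, 93], [0, 0, 0, 0, 0, -80, 93], [0, 0, 7, -30, 25, -80, 93], [0, 0, 14, -60, 50, -80, 93], [0, 0, 21, -90, 75, -80, 93], [0, 0, 28, -120, 100, -80, 93], [0, 0, 35, -150, 125, -80, 93], [0, 0, 42, -180, 150, -80, 93], [0, 0, 49, -210, 175, -80, 93], [0, 0, 56, -240, 200, -80, 93], [0, 0, 63, -270, 225, -80, 93], [0, 0, 70, -300, 250, -80, 93]]}}

```text
t: 1.25
ee_pos: [0.3268, 0.2124, 0.2606]
ee_rot: [1.0, 0.024, 0.0, -0.0]
contact_force: [1.1, -0.4, -0.7]
gripper_width: 0.0927
```

```bash
cat >> h.py <<'E'
def go(P,psi,s=None):
    "tool-frame shift (mm) and turn about tool z (deg) to reach P with tool-x at psi deg"
    s=s or status.observe();A=R.from_quat(s["ee_rot"])
    zt=np.array([0,0,-1.]);x=np.array([np.cos(np.radians(psi)),np.sin(np.radians(psi)),0]);y=np.cross(zt,x)
    B=R.from_matrix(np.c_[x,y,zt])
    return np.round((A.inv()*B).as_rotvec(degrees=True),2),np.round(A.inv().apply(np.array(P)-s["ee_pos"])*1000,1)
E
python3 - <<'E'
from h import *
s=status.observe();print(s["t"],s["ee_pos"],s["joints"],s["ee_rot"]);print(go((.47,-.08,.24),-87))
E
```

```text
1.25 [0.32675055 0.21243169 0.26064885] [ 4.44745160e-01 -4.78477068e-01  1.88369274e+00 -2.62936248e-05
  1.73561168e+00  3.96980330e-01] [ 9.99714807e-01  2.38779816e-02  3.54560418e-04 -1.44496356e-04]
(array([-4.000e-02, -2.000e-02,  8.974e+01]), array([129.1, 298.9,  20.7]))
```

Call:
{"name": "apply_moves", "arguments": {"deltas": [[0, 0, 7, 13, 30, 2, 93], [0, 0, 14, 26, 60, 4, 93], [0, 0, 21, 39, 90, 6, 93], [0, 0, 28, 52, 120, 8, 93], [0, 0, 35, 65, 150, 10, 93], [0, 0, 42, 78, 180, 12, 93], [0, 0, 49, 91, 210, 14, 93], [0, 0, 56, 104, 240, 16, 93], [0, 0, 63, 117, 270, 18, 93], [0, 0, 70, 129, 299, 20, 93], [0, 0, 77, 129, 299, 20, 93], [0, 0, 84, 129, 299, 20, 93]]}}

```text
t: 2.25
ee_pos: [0.4713, -0.0793, 0.2398]
ee_rot: [0.758, -0.653, -0.001, 0.0]
contact_force: [0.4, 0.1, -0.7]
gripper_width: 0.0929
```

Call:
{"name": "apply_moves", "arguments": {"deltas": [[0, 0, 5.7, 0, 0, 0, 93], [0, 0, 5.7, 0, 0, 0, 93], [0, 0, 5.7, 0, 0, 0, 93], [0, 0, 5.7, 0, 0, 0, 93]]}}

```text
t: 2.58
ee_pos: [0.4713, -0.0775, 0.2406]
ee_rot: [0.729, -0.685, 0.0, -0.0]
contact_force: [-0.6, -0.3, 0.2]
gripper_width: 0.0934
```

Run:
```python
from h import *
s=status.observe();print(s["t"],s["ee_pos"],s["joints"],s["contact_force"],s["ft_torque"])
r=read_camera("wrist");cv2.imwrite("pics/w1.png",r["image"])
np.savez("w1.npz",p=s["ee_pos"],q=s["ee_rot"])
```

```text
2.5833 [ 0.47128611 -0.07747392  0.24055317] [-2.70329410e-01 -2.22813061e-01  1.72221246e+00 -9.31878966e-06
  1.64210469e+00  1.23822939e+00] [-0.59227792 -0.25769974  0.24638313] [-0.02576789  0.15658615 -0.03982358]
```

View pics/w1.png

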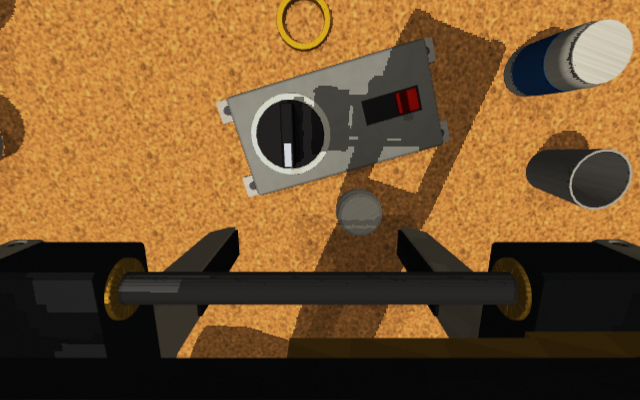

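The wrist view shows the dial ring centred near (290,134), the white pointer at (288,155), the red tab at (408,100) and the box corners. Fitting these next.

Run:
```python
from h import *
d=np.load("w1.npz");t=(d["p"],d["q"])
r=read_camera("wrist");im=r["image"]
z=cv2.resize(im[20:220,200:460],None,fx=3,fy=3,interpolation=cv2.INTER_CUBIC);cv2.imwrite("pics/w1z.png",cv2.convertScaleAbs(z,alpha=1.5,beta=20))
hsv=cv2.cvtColor(im,cv2.COLOR_BGR2HSV)
# dark disc
m=((hsv[...,2]<60)&(hsv[...,1]<120)).astype(np.uint8);mm=np.zeros_like(m);mm[85:185,245:340]=m[85:185,245:340]
cs,_=cv2.findContours(mm,cv2.RETR_EXTERNAL,cv2.CHAIN_APPROX_NONE);c=max(cs,key=cv2.contourArea)
c=cv2.convexHull(c);e=cv2.fitEllipse(c);print("disc",e,plane(r,e[0],.065,t))
# white pointer
w=((hsv[...,2]>150)&(hsv[...,1]<60)).astype(np.uint8);w2=np.zeros_like(w);w2[135:170,275:305]=w[135:170,275:305]
# red
rd=((im[...,2]>90)&(im[...,1]<50)&(im[...,0]<50)).astype(np.uint8);rd[:, :380]=0;rd[150:]=0;rd[:,430:]=0
for n,k in(("ptr",w2),("red",rd)):
    cs,_=cv2.findContours(k,cv2.RETR_EXTERNAL,cv2.CHAIN_APPROX_NONE)
    for c in cs:
        if len(c)>8: b=cv2.minAreaRect(c);print(n,b,[np.round(plane(r,q,.101 if n=="ptr" else .093,t),4)[:2].tolist() for q in cv2.boxPoints(b)])
```

```text
disc ((290.11785888671875, 133.71839904785156), (66.77740478515625, 68.29268646240234), 154.44696044921875) [ 0.52492948 -0.03999342  0.065     ]
ptr ((289.5, 167.0), (29.0, 4.0), 0.0) [[0.4857, -0.0274], [0.4903, -0.0273], [0.4923, -0.0603], [0.4877, -0.0605]]
ptr ((287.3735656738281, 154.97665405273438), (22.33142852783203, 6.612098693847656), 86.42366790771484) [[0.5144, -0.036], [0.5153, -0.0434], [0.4904, -0.046], [0.4894, -0.0385]]
red ((398.71905517578125, 102.9494400024414), (18.663339614868164, 2.7732675075531006), 77.00537872314453) [[0.5755, -0.1565], [0.5764, -0.1594], [0.5575, -0.1665], [0.5566, -0.1636]]
red ((412.55767822265625, 98.78845977783203), (20.199962615966797, 9.021342277526855), 78.69007110595703) [[0.5808, -0.1679], [0.5832, -0.1774], [0.5628, -0.1846], [0.5603, -0.1751]]
```

View pics/w1z.png

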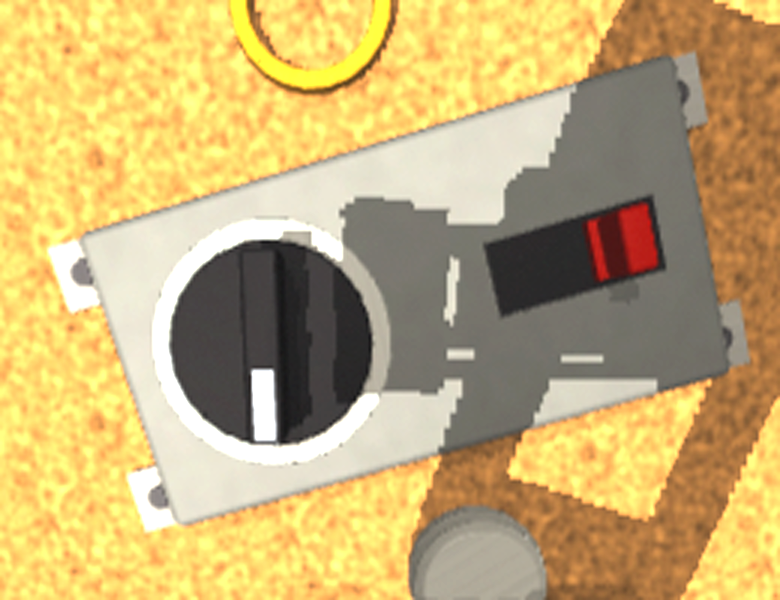

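Both methods agree: the dial axis is at (0.525,-0.040), the bar yaw is about 6°, and the tab is at (0.572,-0.177). The pointer end comes out 35 mm from the axis against 36 mm given. Going to grip.

Run:
```python
from h import *
print(go((.525,-.040,.070),-84))
```

```text
(array([-0.01, -0.  , -2.5 ]), array([-34.1, -55.9, 170.6]))
```

Call:
{"name": "apply_moves", "arguments": {"deltas": [[0, 0, -1, -12, -20, 0, 93], [0, 0, -2, -24, -40, 10, 93], [0, 0, -2.5, -34, -56, 30, 93], [0, 0, -2.5, -34, -56, 60, 93], [0, 0, -2.5, -34, -56, 85, 93], [0, 0, -2.5, -34, -56, 105, 93], [0, 0, -2.5, -34, -56, 105, 93], [0, 0, -2.5, -34, -56, 105, 93]]}}

```text
t: 3.35
ee_pos: [0.5242, -0.04, 0.1347]
ee_rot: [0.743, -0.67, -0.001, 0.001]
contact_force: [-0.7, -0.1, 0.2]
gripper_width: 0.0927
```

Run:
```python
from h import *
s=status.observe();print(s["t"],s["ee_pos"],go((.525,-.040,.070),-84))
r=read_camera("wrist");cv2.imwrite("pics/w2.png",r["image"])
r=read_camera("scene");cv2.imwrite("pics/s2.png",cv2.resize(r["image"][100:280,160:400],None,fx=3,fy=3))
```

```text
3.35 [ 0.52421563 -0.04004619  0.13472354] (array([ 0.15,  0.04, -0.07]), array([ 0.1, -0.9, 64.7]))
```

View pics/w2.png

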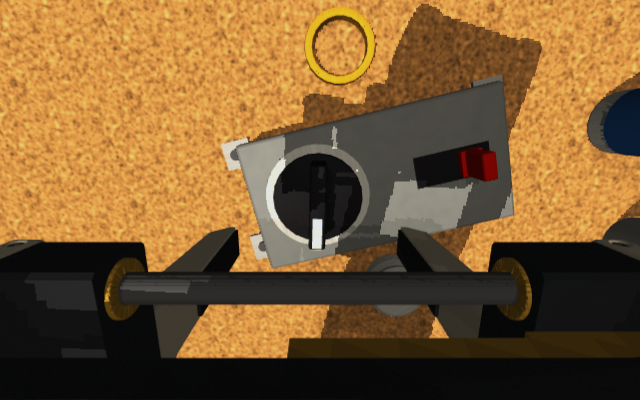

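View pics/s2.png

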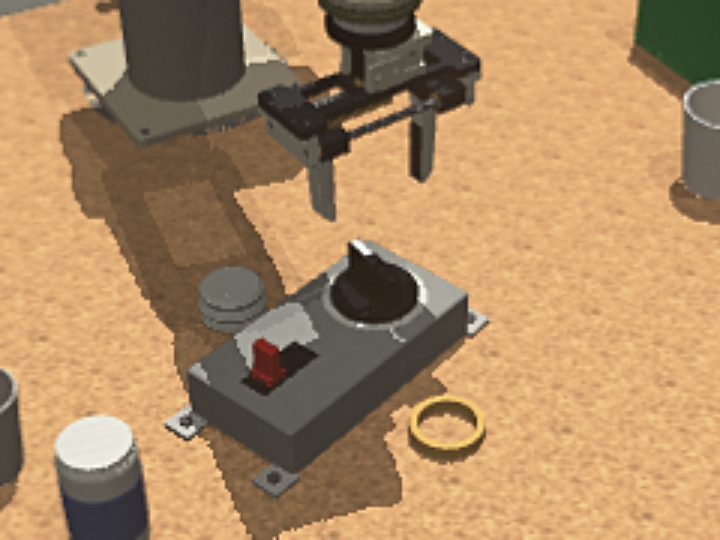

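The wrist view shows the bar upright in the image at column 318, centred between the fingers. Descending.

Call:
{"name": "apply_moves", "arguments": {"deltas": [[0, 0, 0, 0, -1, 20, 93], [0, 0, 0, 0, -1, 40, 93], [0, 0, 0, 0, -1, 55, 93], [0, 0, 0, 0, -1, 64, 93], [0, 0, 0, 0, -1, 64, 93], [0, 0, 0, 0, -1, 64, 93]]}}

```text
t: 3.95
ee_pos: [0.5269, -0.0404, 0.0728]
ee_rot: [0.742, -0.67, 0.001, -0.0]
contact_force: [0.9, -0.8, 0.0]
gripper_width: 0.093
```

```bash
cat > st.py <<'E'
from h import *
s=status.observe();A=R.from_quat(s["ee_rot"]).as_matrix()
print("t%.2f"%s["t"],"pos",np.round(s["ee_pos"]*1000,1),"psi %.2f"%np.degrees(np.arctan2(A[1,0],A[0,0])),"F",np.round(s["contact_force"],1),"M",np.round(s["ft_torque"],3),"w %.1f"%(s["gripper_width"]*1e3),"j6 %.2f"%s["joints"][5])
E
python3 st.py
```

```text
t3.95 pos [526.9 -40.4  72.8] psi -84.14 F [ 0.9 -0.8  0. ] M [ 0.037  0.214 -0.031] w 93.0 j6 1.29
```

Call:
{"name": "apply_moves", "arguments": {"deltas": [[0, 0, 0, 0, 0, 0, 93], [0, 0, 0, 0, 0, 0, 93], [0, 0, 0, 0, 0, 0, 93]]}}

```text
t: 4.2
ee_pos: [0.5272, -0.0404, 0.0729]
ee_rot: [0.742, -0.67, 0.001, -0.001]
contact_force: [0.6, -0.3, 0.1]
gripper_width: 0.0929
```

```bash
python3 st.py
```

```text
t4.20 pos [527.2 -40.4  72.9] psi -84.14 F [ 0.6 -0.3  0.1] M [-0.027  0.149  0.   ] w 92.9 j6 1.30
```

Call:
{"name": "apply_moves", "arguments": {"deltas": [[0, 0, 0, 0, 2, 2, 93], [0, 0, 0, 0, 2, 2, 93], [0, 0, 0, 0, 2, 2, 93], [0, 0, 0, 0, 2, 2, 93]]}}

```text
t: 4.53
ee_pos: [0.5241, -0.0405, 0.0695]
ee_rot: [0.742, -0.67, -0.0, 0.0]
contact_force: [-0.8, -0.1, 0.0]
gripper_width: 0.093
```

```bash
python3 st.py
```

```text
t4.53 pos [524.1 -40.5  69.5] psi -84.15 F [-0.8 -0.1  0. ] M [-0.027  0.098  0.049] w 93.0 j6 1.29
```

Call:
{"name": "apply_moves", "arguments": {"deltas": [[0, 0, 0, 0, 0, 0, 30], [0, 0, 0, 0, 0, 0, 20], [0, 0, 0, 0, 0, 0, 10], [0, 0, 0, 0, 0, 0, 5], [0, 0, 0, 0, 0, 0, 5], [0, 0, 0, 0, 0, 0, 5], [0, 0, 0, 0, 0, 0, 5], [0, 0, 0, 0, 0, 0, 5], [0, 0, 0, 0, 0, 0, 5], [0, 0, 0, 0, 0, 0, 5]]}}

```text
t: 5.37
ee_pos: [0.5242, -0.0405, 0.0695]
ee_rot: [0.742, -0.67, 0.0, 0.0]
contact_force: [-0.8, -1.0, 0.5]
gripper_width: 0.031
```

```bash
python3 st.py
```

```text
t5.37 pos [524.2 -40.5  69.5] psi -84.15 F [-0.8 -1.   0.5] M [-0.029  0.127 -0.014] w 31.0 j6 1.29
```

Call:
{"name": "apply_moves", "arguments": {"deltas": [[0, 0, 0, 0, 0, 0, 5], [0, 0, 0, 0, 0, 0, 5], [0, 0, 0, 0, 0, 0, 5], [0, 0, 0, 0, 0, 0, 5], [0, 0, 0, 0, 0, 0, 5], [0, 0, 0, 0, 0, 0, 5]]}}

```text
t: 5.87
ee_pos: [0.5243, -0.0405, 0.0696]
ee_rot: [0.742, -0.67, 0.0, -0.0]
contact_force: [0.2, -0.8, 0.5]
gripper_width: 0.0051
```

```bash
python3 st.py
```

```text
t5.87 pos [524.3 -40.5  69.6] psi -84.15 F [ 0.2 -0.8  0.5] M [ 0.012  0.149 -0.036] w 5.1 j6 1.29
```

Run:
```python
from h import *
r=read_camera("wrist");cv2.imwrite("pics/w3.png",r["image"])
r=read_camera("scene");cv2.imwrite("pics/s3.png",cv2.resize(r["image"][130:250,200:360],None,fx=4.5,fy=4.5))
```

```text
(no output)
```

View pics/w3.png

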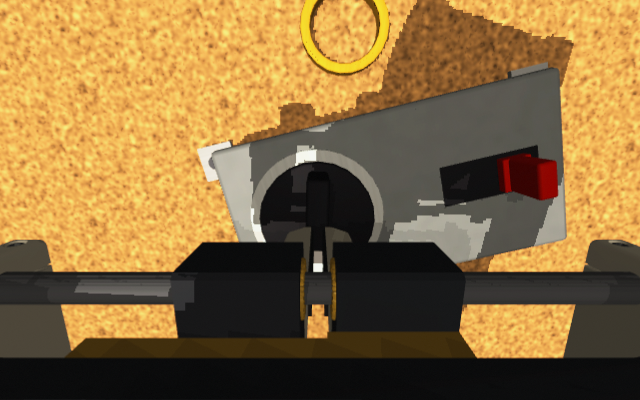

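View pics/s3.png

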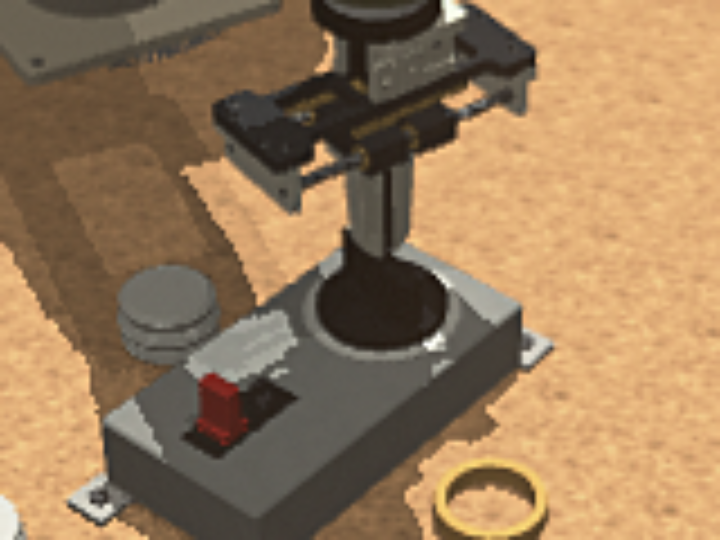

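Run:
```python
from h import *
r=read_camera("scene")
for P in [(.5243,-.0405,.0696),(.5243,-.0405,.1),(.5243,-.0405,.085),(.525,-.04,.101),(.489,-.043,.101),(.561,-.037,.101),(.525,-.04,.055)]:
    u=proj(r,P);print(P,u,(u-[200,130])*4.5)
im=r["image"][140:220,250:330];im=cv2.resize(im,None,fx=7,fy=7,interpolation=cv2.INTER_NEAREST);cv2.imwrite("pics/s4.png",cv2.convertScaleAbs(im,alpha=2.2,beta=20))
im=read_camera("wrist")["image"][150:350,220:420];im=cv2.resize(im,None,fx=3,fy=3);cv2.imwrite("pics/w4.png",cv2.convertScaleAbs(im,alpha=2.2,beta=20))
```

```text
(0.5243, -0.0405, 0.0696) [283.9440993  194.58358882] [377.74844684 290.62614967]
(0.5243, -0.0405, 0.1) [283.79230932 186.25478755] [377.06539194 253.14654396]
(0.5243, -0.0405, 0.085) [283.86780995 190.3923044 ] [377.40514476 271.7653698 ]
(0.525, -0.04, 0.101) [284.0669649  186.05496456] [378.30134207 252.24734052]
(0.489, -0.043, 0.101) [276.84789508 179.53972706] [345.81552787 222.92877175]
(0.561, -0.037, 0.101) [291.50819556 192.77147861] [411.78688001 282.47165374]
(0.525, -0.04, 0.055) [284.2894656  198.58376729] [379.30259519 308.6269528 ]
```

View pics/s4.png

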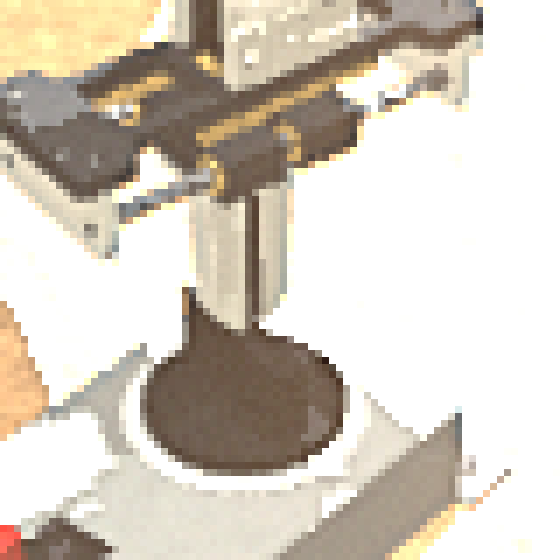

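View pics/w4.png

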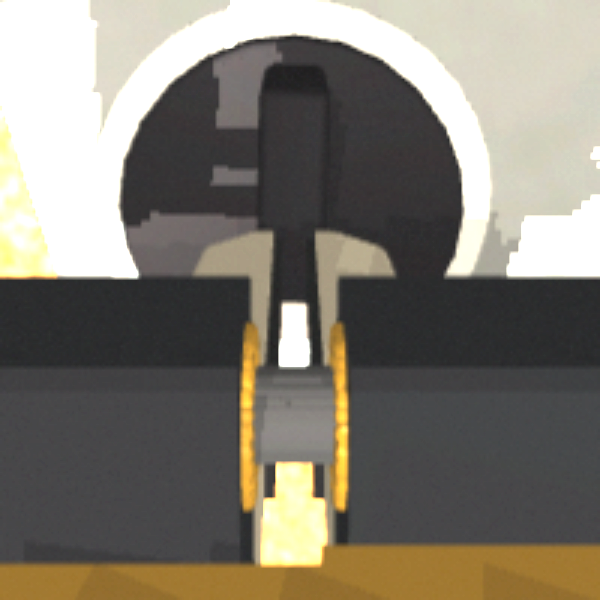

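The gripper closed on air. By two views the fingertips end about 35 mm behind the reported TCP:
- **Wrist view:** with the fingers open, the tips project at (238,230) and (398,230), which puts them about 37 mm behind the reported TCP, centred sideways.
- **Scene view:** with the fingers closed, their lower ends sit at about z 0.10.

I'll reopen and check this again before going lower.

Call:
{"name": "apply_moves", "arguments": {"deltas": [[0, 0, 0, 0, 0, 0, 60], [0, 0, 0, 0, 0, 0, 60], [0, 0, 0, 0, 0, 0, 60], [0, 0, 0, 0, 0, 0, 60], [0, 0, 0, 0, 0, 0, 60], [0, 0, 0, 0, 0, 0, 60], [0, 0, 0, 0, 0, 0, 60], [0, 0, 0, 0, 0, 0, 60]]}}

```text
t: 6.73
ee_pos: [0.5242, -0.0405, 0.0695]
ee_rot: [0.742, -0.67, -0.0, -0.0]
contact_force: [0.3, -0.5, 0.3]
gripper_width: 0.0536
```

```bash
python3 st.py
python3 - <<'E'
from h import *
s=read_camera("scene");w=read_camera("wrist")
im=s["image"][140:220,250:330];cv2.imwrite("pics/s5.png",cv2.convertScaleAbs(cv2.resize(im,None,fx=7,fy=7,interpolation=cv2.INTER_CUBIC),alpha=2.2,beta=20))
im=w["image"][150:350,200:440];cv2.imwrite("pics/w5.png",cv2.convertScaleAbs(cv2.resize(im,None,fx=3,fy=3),alpha=2.2,beta=20))
E
```

```text
t6.73 pos [524.2 -40.5  69.5] psi -84.15 F [ 0.3 -0.5  0.3] M [-0.029  0.094  0.009] w 53.6 j6 1.29
```

View pics/s5.png

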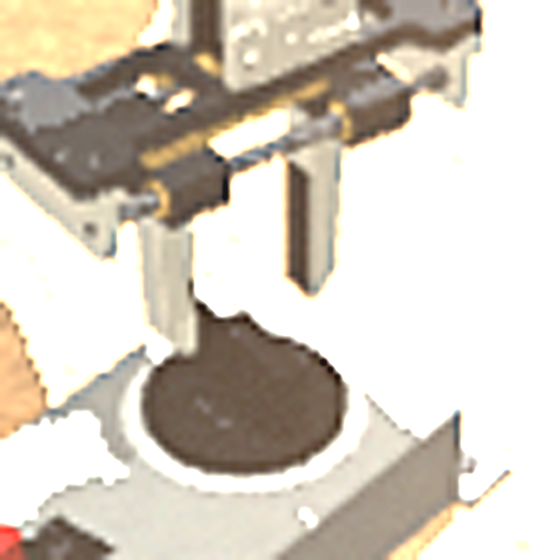

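View pics/w5.png

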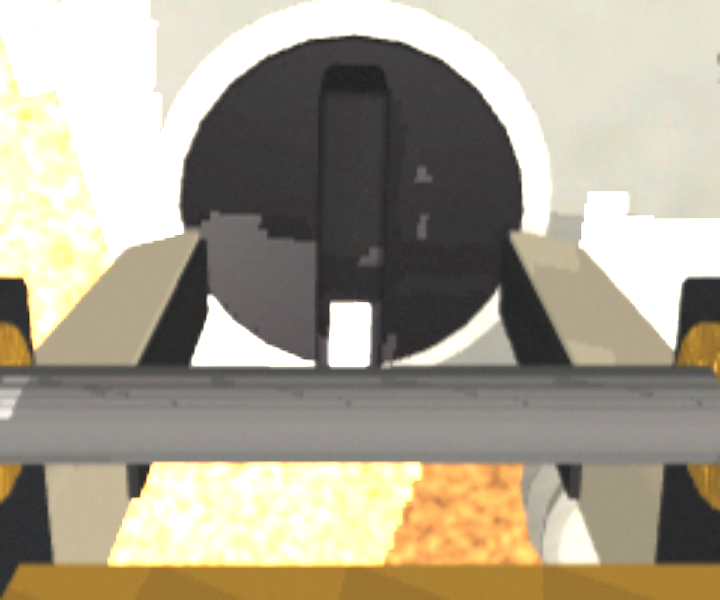

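Both views agree the real tips are at z≈0.10 (scene midpoint (285,186)), 31–37 mm short of the reported TCP. I'll lower 28 mm in small steps and watch the force.

Call:
{"name": "apply_moves", "arguments": {"deltas": [[0, 0, 0, 0, 0, 5, 60], [0, 0, 0, 0, 0, 10, 60], [0, 0, 0, 0, 0, 15, 60], [0, 0, 0, 0, 0, 20, 60], [0, 0, 0, 0, 0, 20, 60], [0, 0, 0, 0, 0, 20, 60]]}}

```text
t: 7.33
ee_pos: [0.5236, -0.0404, 0.0488]
ee_rot: [0.742, -0.67, -0.001, 0.0]
contact_force: [0.8, 0.0, -0.1]
gripper_width: 0.0606
```

```bash
python3 st.py
python3 - <<'E'
from h import *
s=read_camera("scene")
im=s["image"][140:220,250:330];cv2.imwrite("pics/s6.png",cv2.convertScaleAbs(cv2.resize(im,None,fx=7,fy=7,interpolation=cv2.INTER_CUBIC),alpha=2.2,beta=20))
E
```

```text
t7.33 pos [523.6 -40.4  48.8] psi -84.15 F [ 0.8  0.  -0.1] M [-0.094  0.094 -0.013] w 60.6 j6 1.29
```

View pics/s6.png

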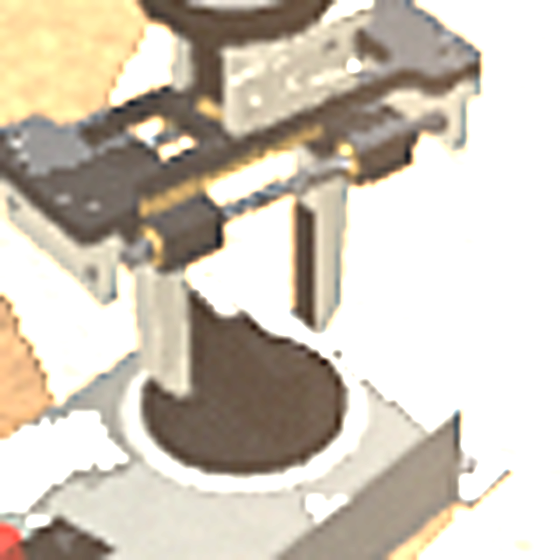

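No contact at a reported z of 0.049, below the box top, so the shorter fingers are real. The scene midpoint (284.7,191.6) puts the tips at z≈0.080. Eight mm more, then close.

Call:
{"name": "apply_moves", "arguments": {"deltas": [[0, 0, 0, 0, -1, 4, 60], [0, 0, 0, 0, -1, 8, 60], [0, 0, 0, 0, -1, 8, 60], [0, 0, 0, 0, -1, 8, 40], [0, 0, 0, 0, -1, 8, 30], [0, 0, 0, 0, -1, 8, 5], [0, 0, 0, 0, -1, 8, 5], [0, 0, 0, 0, -1, 8, 5], [0, 0, 0, 0, -1, 8, 5], [0, 0, 0, 0, -1, 8, 5], [0, 0, 0, 0, -1, 8, 5], [0, 0, 0, 0, -1, 8, 5]]}}

```text
t: 8.38
ee_pos: [0.5252, -0.0398, 0.0416]
ee_rot: [0.742, -0.67, -0.0, -0.0]
contact_force: [-0.4, 4.9, 2.5]
gripper_width: 0.0136
```

```bash
python3 st.py
```

```text
t8.38 pos [525.2 -39.8  41.6] psi -84.15 F [-0.4  4.9  2.5] M [ 0.82   0.262 -0.152] w 13.6 j6 1.29
```

Gripped, with the width at 13.6 mm. A 0.7 mm sideways nudge should relax the 5 N side force.

Call:
{"name": "apply_moves", "arguments": {"deltas": [[0, 0, 0, -0.7, 0, 0, 5], [0, 0, 0, -0.7, 0, 0, 5], [0, 0, 0, -0.7, 0, 0, 5]]}}

```text
t: 8.63
ee_pos: [0.5252, -0.0397, 0.0416]
ee_rot: [0.742, -0.67, 0.0, 0.0]
contact_force: [-1.4, 2.0, 1.0]
gripper_width: 0.0137
```

```bash
python3 st.py
```

```text
t8.63 pos [525.2 -39.7  41.6] psi -84.15 F [-1.4  2.   1. ] M [ 0.139  0.193 -0.155] w 13.7 j6 1.30
```

Call:
{"name": "apply_moves", "arguments": {"deltas": [[0, 0, -3, 0, 0, 0, 5], [0, 0, -3, 0, 0, 0, 5], [0, 0, -3, 0, 0, 0, 5]]}}

```text
t: 8.88
ee_pos: [0.5252, -0.0397, 0.0416]
ee_rot: [0.759, -0.651, 0.0, -0.0]
contact_force: [-0.7, 1.6, 2.2]
gripper_width: 0.0143
```

```bash
python3 st.py
```

```text
t8.88 pos [525.2 -39.7  41.6] psi -81.21 F [-0.7  1.6  2.2] M [ 0.189  0.226 -0.067] w 14.3 j6 1.24
```

Call:
{"name": "apply_moves", "arguments": {"deltas": [[0, 0, -3, 0, 0, 0, 5], [0, 0, -3, 0, 0, 0, 5], [0, 0, -3, 0, 0, 0, 5]]}}

```text
t: 9.13
ee_pos: [0.5252, -0.0396, 0.0416]
ee_rot: [0.776, -0.631, -0.0, -0.0]
contact_force: [-1.2, 2.1, 2.5]
gripper_width: 0.0133
```

```bash
python3 st.py
```

```text
t9.13 pos [525.2 -39.6  41.6] psi -78.26 F [-1.2  2.1  2.5] M [0.357 0.241 0.007] w 13.3 j6 1.19
```

Call:
{"name": "apply_moves", "arguments": {"deltas": [[0, 0, -3, 0, 0, 0, 5], [0, 0, -3, 0, 0, 0, 5], [0, 0, -3, 0, 0, 0, 5]]}}

```text
t: 9.38
ee_pos: [0.5252, -0.0395, 0.0416]
ee_rot: [0.792, -0.611, -0.0, -0.0]
contact_force: [-1.5, 3.5, 3.3]
gripper_width: 0.0139
```

```bash
python3 st.py
```

```text
t9.38 pos [525.2 -39.5  41.6] psi -75.28 F [-1.5  3.5  3.3] M [0.495 0.311 0.083] w 13.9 j6 1.14
```

Call:
{"name": "apply_moves", "arguments": {"deltas": [[0, 0, -3, 0, 0, 0, 5], [0, 0, -3, 0, 0, 0, 5], [0, 0, -3, 0, 0, 0, 5]]}}

```text
t: 9.63
ee_pos: [0.5252, -0.0395, 0.0416]
ee_rot: [0.808, -0.59, -0.0, -0.0]
contact_force: [-2.4, 4.0, 3.3]
gripper_width: 0.0138
```

```bash
python3 st.py
```

```text
t9.63 pos [525.2 -39.5  41.6] psi -72.29 F [-2.4  4.   3.3] M [0.658 0.404 0.188] w 13.8 j6 1.09
```

Felt so far: a sawtooth detent. Resistance was -0.155 Nm at -84°, crossed zero near -78.5° (crest) and reached +0.19 Nm at -72°, just before the first notch. Continuing anticlockwise.

Call:
{"name": "apply_moves", "arguments": {"deltas": [[0, 0, -3, 0, 0, 0, 5], [0, 0, -3, 0, 0, 0, 5], [0, 0, -3, 0, 0, 0, 5]]}}

```text
t: 9.88
ee_pos: [0.5252, -0.0394, 0.0416]
ee_rot: [0.823, -0.569, -0.0, -0.0]
contact_force: [-1.6, 5.1, 3.4]
gripper_width: 0.0136
```

```bash
python3 st.py
```

```text
t9.88 pos [525.2 -39.4  41.6] psi -69.30 F [-1.6  5.1  3.4] M [0.807 0.473 0.16 ] w 13.6 j6 1.04
```

Call:
{"name": "apply_moves", "arguments": {"deltas": [[0, 0, -3, 0, 0, 0, 5], [0, 0, -3, 0, 0, 0, 5], [0, 0, -3, 0, 0, 0, 5]]}}

```text
t: 10.13
ee_pos: [0.5251, -0.0394, 0.0416]
ee_rot: [0.837, -0.547, -0.0, -0.0]
contact_force: [-0.8, 4.0, 4.1]
gripper_width: 0.0136
```

```bash
python3 st.py
```

```text
t10.13 pos [525.1 -39.4  41.6] psi -66.30 F [-0.8  4.   4.1] M [ 0.863  0.47  -0.211] w 13.6 j6 0.98
```

Call:
{"name": "apply_moves", "arguments": {"deltas": [[0, 0, -3, 0, 0, 0, 5], [0, 0, -3, 0, 0, 0, 5], [0, 0, -3, 0, 0, 0, 5]]}}

```text
t: 10.38
ee_pos: [0.5251, -0.0393, 0.0416]
ee_rot: [0.851, -0.525, -0.0, -0.0]
contact_force: [-1.4, 5.9, 4.5]
gripper_width: 0.0138
```

```bash
python3 st.py
```

```text
t10.38 pos [525.1 -39.3  41.6] psi -63.29 F [-1.4  5.9  4.5] M [ 1.008  0.497 -0.044] w 13.8 j6 0.93
```

Call:
{"name": "apply_moves", "arguments": {"deltas": [[0, 0, -3, 0, 0, 0, 5], [0, 0, -3, 0, 0, 0, 5], [0, 0, -3, 0, 0, 0, 5]]}}

```text
t: 10.63
ee_pos: [0.5251, -0.0393, 0.0416]
ee_rot: [0.865, -0.502, -0.0, -0.0]
contact_force: [-1.7, 5.9, 4.9]
gripper_width: 0.0137
```

```bash
python3 st.py
```

```text
t10.63 pos [525.1 -39.3  41.6] psi -60.29 F [-1.7  5.9  4.9] M [1.022 0.513 0.042] w 13.7 j6 0.88
```

Call:
{"name": "apply_moves", "arguments": {"deltas": [[0, 0, -3, -0.9, -0.5, -0.5, 5], [0, 0, -3, -0.9, -0.5, -0.5, 5], [0, 0, -3, -0.9, -0.5, -0.5, 5]]}}

```text
t: 10.88
ee_pos: [0.525, -0.0391, 0.0417]
ee_rot: [0.878, -0.48, 0.0, 0.0]
contact_force: [0.7, -0.5, -2.0]
gripper_width: 0.0138
```

```bash
python3 st.py
```

```text
t10.88 pos [525.  -39.1  41.7] psi -57.31 F [ 0.7 -0.5 -2. ] M [-0.078 -0.004  0.136] w 13.8 j6 0.83
```

Call:
{"name": "apply_moves", "arguments": {"deltas": [[0, 0, -3, 0, 0, 0, 5], [0, 0, -3, 0, 0, 0, 5], [0, 0, -3, 0, 0, 0, 5]]}}

```text
t: 11.13
ee_pos: [0.5249, -0.0391, 0.0416]
ee_rot: [0.89, -0.456, -0.0, 0.0]
contact_force: [0.4, -1.1, -3.9]
gripper_width: 0.0135
```

```bash
python3 st.py
```

```text
t11.13 pos [524.9 -39.1  41.6] psi -54.31 F [ 0.4 -1.1 -3.9] M [-0.157 -0.009  0.267] w 13.5 j6 0.78
```

Call:
{"name": "apply_moves", "arguments": {"deltas": [[0, 0, -3, 0, 0, 0, 5], [0, 0, -3, 0, 0, 0, 5], [0, 0, -3, 0, 0, 0, 5]]}}

```text
t: 11.38
ee_pos: [0.5249, -0.039, 0.0417]
ee_rot: [0.901, -0.433, -0.0, 0.0]
contact_force: [1.2, -1.2, -5.1]
gripper_width: 0.0138
```

```bash
python3 st.py
```

```text
t11.38 pos [524.9 -39.   41.7] psi -51.33 F [ 1.2 -1.2 -5.1] M [-0.339 -0.039 -0.021] w 13.8 j6 0.72
```

Call:
{"name": "apply_moves", "arguments": {"deltas": [[0, 0, -2, 0, 0, 0.2, 5], [0, 0, -2, 0, 0, 0.2, 5], [0, 0, -2, 0, 0, 0.2, 5]]}}

```text
t: 11.63
ee_pos: [0.5249, -0.0389, 0.0416]
ee_rot: [0.909, -0.417, -0.0, 0.0]
contact_force: [0.1, -3.0, -3.4]
gripper_width: 0.0137
```

```bash
python3 st.py
```

```text
t11.63 pos [524.9 -38.9  41.6] psi -49.31 F [ 0.1 -3.  -3.4] M [-0.475  0.112 -0.203] w 13.7 j6 0.69
```

Call:
{"name": "apply_moves", "arguments": {"deltas": [[0, 0, -2, 0, 0, 0.2, 5], [0, 0, -2, 0, 0, 0.2, 5], [0, 0, -2, 0, 0, 0.2, 5]]}}

```text
t: 11.88
ee_pos: [0.5249, -0.0389, 0.0416]
ee_rot: [0.916, -0.401, -0.0, 0.0]
contact_force: [-1.6, -3.4, -1.0]
gripper_width: 0.0138
```

```bash
python3 st.py
```

```text
t11.88 pos [524.9 -38.9  41.6] psi -47.27 F [-1.6 -3.4 -1. ] M [-0.598  0.46  -0.04 ] w 13.8 j6 0.65
```

Call:
{"name": "apply_moves", "arguments": {"deltas": [[0, 0, -3, 0.5, 0, 0, 5], [0, 0, -3, 0.5, 0, 0, 5], [0, 0, -3, 0.5, 0, 0, 5]]}}

```text
t: 12.13
ee_pos: [0.5249, -0.0388, 0.0416]
ee_rot: [0.926, -0.377, -0.001, 0.0]
contact_force: [-6.0, -0.7, 1.6]
gripper_width: 0.0138
```

```bash
python3 st.py
```

```text
t12.13 pos [524.9 -38.8  41.6] psi -44.28 F [-6.  -0.7  1.6] M [-0.116  1.02  -0.002] w 13.8 j6 0.60
```

Call:
{"name": "apply_moves", "arguments": {"deltas": [[0, 0, -3, 0, 0, 0, 5], [0, 0, -3, 0, 0, 0, 5], [0, 0, -3, 0, 0, 0, 5]]}}

```text
t: 12.38
ee_pos: [0.5248, -0.0388, 0.0416]
ee_rot: [0.936, -0.352, -0.001, 0.0]
contact_force: [-4.9, -0.6, 2.2]
gripper_width: 0.0137
```

```bash
python3 st.py
```

```text
t12.38 pos [524.8 -38.8  41.6] psi -41.27 F [-4.9 -0.6  2.2] M [-0.145  1.027  0.092] w 13.7 j6 0.55
```

Call:
{"name": "apply_moves", "arguments": {"deltas": [[0, 0, -2, 0, 0, 0, 5], [0, 0, -2, 0, 0, 0, 5], [0, 0, -2, 0, 0, 0, 5]]}}

```text
t: 12.63
ee_pos: [0.5248, -0.0388, 0.0416]
ee_rot: [0.942, -0.336, -0.001, 0.0]
contact_force: [-5.8, -0.1, 2.1]
gripper_width: 0.0141
```

```bash
python3 st.py
```

```text
t12.63 pos [524.8 -38.8  41.6] psi -39.27 F [-5.8 -0.1  2.1] M [-0.151  1.06   0.143] w 14.1 j6 0.51
```

Call:
{"name": "apply_moves", "arguments": {"deltas": [[0, 0, -2, 0, 0, 0, 5], [0, 0, -2, 0, 0, 0, 5], [0, 0, -2, 0, 0, 0, 5]]}}

```text
t: 12.88
ee_pos: [0.5247, -0.0387, 0.0416]
ee_rot: [0.948, -0.32, -0.001, 0.0]
contact_force: [-6.2, -0.7, 2.4]
gripper_width: 0.0139
```

```bash
python3 st.py
```

```text
t12.88 pos [524.7 -38.7  41.6] psi -37.27 F [-6.2 -0.7  2.4] M [-0.112  1.096  0.24 ] w 13.9 j6 0.48
```

Call:
{"name": "apply_moves", "arguments": {"deltas": [[0, 0, -2, -0.4, 0.3, 0, 5], [0, 0, -2, -0.4, 0.3, 0, 5], [0, 0, -2, -0.4, 0.3, 0, 5]]}}

```text
t: 13.13
ee_pos: [0.5247, -0.0387, 0.0416]
ee_rot: [0.953, -0.303, -0.0, -0.0]
contact_force: [-4.7, 0.8, 0.1]
gripper_width: 0.014
```

```bash
python3 st.py
```

```text
t13.13 pos [524.7 -38.7  41.6] psi -35.29 F [-4.7  0.8  0.1] M [-0.002  0.902 -0.096] w 14.0 j6 0.44
```

Call:
{"name": "apply_moves", "arguments": {"deltas": [[0, 0, -2, 0, 0, 0, 5], [0, 0, -2, 0, 0, 0, 5], [0, 0, -2, 0, 0, 0, 5]]}}

```text
t: 13.38
ee_pos: [0.5246, -0.0387, 0.0416]
ee_rot: [0.958, -0.286, -0.0, -0.0]
contact_force: [-5.4, 1.5, 2.5]
gripper_width: 0.0136
```

```bash
python3 st.py
```

```text
t13.38 pos [524.6 -38.7  41.6] psi -33.28 F [-5.4  1.5  2.5] M [ 0.146  0.991 -0.2  ] w 13.6 j6 0.41
```

Call:
{"name": "apply_moves", "arguments": {"deltas": [[0, 0, -2, 0, 0, 0, 5], [0, 0, -2, 0, 0, 0, 5], [0, 0, -2, 0, 0, 0, 5]]}}

```text
t: 13.63
ee_pos: [0.5247, -0.0387, 0.0416]
ee_rot: [0.963, -0.27, -0.0, -0.0]
contact_force: [-4.7, 2.1, 1.8]
gripper_width: 0.0136
```

```bash
python3 st.py
```

```text
t13.63 pos [524.7 -38.7  41.6] psi -31.27 F [-4.7  2.1  1.8] M [ 0.25   0.991 -0.188] w 13.6 j6 0.37
```

Call:
{"name": "apply_moves", "arguments": {"deltas": [[0, 0, -2, 0, 0, 0, 5], [0, 0, -2, 0, 0, 0, 5], [0, 0, -2, 0, 0, 0, 5]]}}

```text
t: 13.88
ee_pos: [0.5246, -0.0387, 0.0416]
ee_rot: [0.968, -0.253, -0.0, -0.0]
contact_force: [-5.5, 1.6, 1.7]
gripper_width: 0.0137
```

```bash
python3 st.py
```

```text
t13.88 pos [524.6 -38.7  41.6] psi -29.28 F [-5.5  1.6  1.7] M [ 0.184  1.075 -0.174] w 13.7 j6 0.34
```

Call:
{"name": "apply_moves", "arguments": {"deltas": [[0, 0, -2, 0, 0, 0, 5], [0, 0, -2, 0, 0, 0, 5], [0, 0, -2, 0, 0, 0, 5]]}}

```text
t: 14.13
ee_pos: [0.5246, -0.0386, 0.0416]
ee_rot: [0.972, -0.236, -0.001, -0.0]
contact_force: [-6.2, 2.0, 2.0]
gripper_width: 0.0139
```

```bash
python3 st.py
```

```text
t14.13 pos [524.6 -38.6  41.6] psi -27.28 F [-6.2  2.   2. ] M [ 0.259  1.085 -0.26 ] w 13.9 j6 0.30
```

Call:
{"name": "apply_moves", "arguments": {"deltas": [[0, 0, -2, 0, 0, 0, 5], [0, 0, -2, 0, 0, 0, 5], [0, 0, -2, 0, 0, 0, 5]]}}

```text
t: 14.38
ee_pos: [0.5245, -0.0386, 0.0416]
ee_rot: [0.976, -0.219, -0.001, -0.0]
contact_force: [-6.3, 2.0, 2.6]
gripper_width: 0.0144
```

```bash
python3 st.py
```

```text
t14.38 pos [524.5 -38.6  41.6] psi -25.29 F [-6.3  2.   2.6] M [ 0.332  1.121 -0.4  ] w 14.4 j6 0.27
```

Resistance grew without a snap: -0.17, -0.26, -0.40 Nm. That looks like the end stop. I'll hold in place once to confirm it is steady.

Call:
{"name": "apply_moves", "arguments": {"deltas": [[0, 0, 0, 0, 0, 0, 5]]}}

```text
t: 14.47
ee_pos: [0.5245, -0.0386, 0.0416]
ee_rot: [0.976, -0.219, -0.001, -0.0]
contact_force: [-6.0, 1.3, 3.2]
gripper_width: 0.0136
```

```bash
python3 st.py
```

```text
t14.47 pos [524.5 -38.6  41.6] psi -25.30 F [-6.   1.3  3.2] M [ 0.27   1.083 -0.36 ] w 13.6 j6 0.27
```

Call:
{"name": "apply_moves", "arguments": {"deltas": [[0, 0, 0, 0, 0, 0, 5], [0, 0, 0, 0, 0, 0, 5]]}}

```text
t: 14.63
ee_pos: [0.5246, -0.0386, 0.0416]
ee_rot: [0.976, -0.219, -0.001, -0.0]
contact_force: [-4.9, 2.1, 2.3]
gripper_width: 0.0136
```

```bash
python3 st.py
```

```text
t14.63 pos [524.6 -38.6  41.6] psi -25.30 F [-4.9  2.1  2.3] M [ 0.268  1.14  -0.35 ] w 13.6 j6 0.27
```

The hold is steady at about -0.36 Nm, so the dial is resting on the stop, well under 0.57 Nm. Notches were felt near -68°, -52° and -36°, so it started three notches from zero. Now clockwise.

Call:
{"name": "apply_moves", "arguments": {"deltas": [[0, 0, 3, 0, 0, 0, 5], [0, 0, 6, 0, 0, 0, 5], [0, 0, 9, 0, 0, 0, 5], [0, 0, 9, 0, 0, 0, 5], [0, 0, 9, 0, 0, 0, 5]]}}

```text
t: 15.05
ee_pos: [0.5247, -0.0387, 0.0416]
ee_rot: [0.956, -0.295, -0.0, -0.0]
contact_force: [-4.7, 1.3, 1.7]
gripper_width: 0.014
```

```bash
python3 st.py
```

```text
t15.05 pos [524.7 -38.7  41.6] psi -34.28 F [-4.7  1.3  1.7] M [ 0.209  1.045 -0.195] w 14.0 j6 0.43
```

Call:
{"name": "apply_moves", "arguments": {"deltas": [[0, 0, 3, 0, 0, 0, 5], [0, 0, 3, 0, 0, 0, 5], [0, 0, 3, 0, 0, 0, 5]]}}

```text
t: 15.3
ee_pos: [0.5247, -0.0388, 0.0416]
ee_rot: [0.948, -0.319, -0.0, -0.0]
contact_force: [-4.6, 0.7, 1.0]
gripper_width: 0.0139
```

```bash
python3 st.py
```

```text
t15.30 pos [524.7 -38.8  41.6] psi -37.23 F [-4.6  0.7  1. ] M [0.146 0.964 0.131] w 13.9 j6 0.48
```

Call:
{"name": "apply_moves", "arguments": {"deltas": [[0, 0, 3, 0, 0, 0, 5], [0, 0, 3, 0, 0, 0, 5], [0, 0, 3, 0, 0, 0, 5]]}}

```text
t: 15.55
ee_pos: [0.5248, -0.0388, 0.0416]
ee_rot: [0.939, -0.343, -0.0, -0.0]
contact_force: [-4.8, 2.0, 1.3]
gripper_width: 0.0135
```

```bash
python3 st.py
```

```text
t15.55 pos [524.8 -38.8  41.6] psi -40.12 F [-4.8  2.   1.3] M [0.235 0.975 0.004] w 13.5 j6 0.53
```

Call:
{"name": "apply_moves", "arguments": {"deltas": [[0, 0, 3, 0, 0, 0, 5], [0, 0, 3, 0, 0, 0, 5], [0, 0, 3, 0, 0, 0, 5]]}}

```text
t: 15.8
ee_pos: [0.5249, -0.0389, 0.0416]
ee_rot: [0.93, -0.367, -0.0, -0.0]
contact_force: [-5.0, 1.4, 1.5]
gripper_width: 0.0139
```

```bash
python3 st.py
```

```text
t15.80 pos [524.9 -38.9  41.6] psi -43.05 F [-5.   1.4  1.5] M [ 0.177  0.979 -0.024] w 13.9 j6 0.58
```

Call:
{"name": "apply_moves", "arguments": {"deltas": [[0, 0, 3, 0, 0, 0, 5], [0, 0, 3, 0, 0, 0, 5], [0, 0, 3, 0, 0, 0, 5]]}}

```text
t: 16.05
ee_pos: [0.5249, -0.0389, 0.0416]
ee_rot: [0.92, -0.391, -0.0, -0.0]
contact_force: [-3.9, 2.0, 0.1]
gripper_width: 0.0139
```

```bash
python3 st.py
```

```text
t16.05 pos [524.9 -38.9  41.6] psi -46.01 F [-3.9  2.   0.1] M [ 0.307  1.012 -0.141] w 13.9 j6 0.63
```

Call:
{"name": "apply_moves", "arguments": {"deltas": [[0, 0, 3, 0, 0, 0, 5], [0, 0, 3, 0, 0, 0, 5], [0, 0, 3, 0, 0, 0, 5]]}}

```text
t: 16.3
ee_pos: [0.525, -0.039, 0.0416]
ee_rot: [0.91, -0.415, -0.0, -0.0]
contact_force: [-4.2, 2.2, 0.6]
gripper_width: 0.0138
```

```bash
python3 st.py
```

```text
t16.30 pos [525.  -39.   41.6] psi -49.00 F [-4.2  2.2  0.6] M [ 0.187  0.945 -0.207] w 13.8 j6 0.68
```

Call:
{"name": "apply_moves", "arguments": {"deltas": [[0, 0, 3, 0, 0, 0, 5], [0, 0, 3, 0, 0, 0, 5], [0, 0, 3, 0, 0, 0, 5]]}}

```text
t: 16.55
ee_pos: [0.525, -0.039, 0.0416]
ee_rot: [0.899, -0.438, 0.0, -0.0]
contact_force: [-4.6, 2.2, 0.3]
gripper_width: 0.0137
```

```bash
python3 st.py
```

```text
t16.55 pos [525.  -39.   41.6] psi -51.98 F [-4.6  2.2  0.3] M [ 0.154  0.854 -0.003] w 13.7 j6 0.74
```

Call:
{"name": "apply_moves", "arguments": {"deltas": [[0, 0, 3, 0, 0, 0, 5], [0, 0, 3, 0, 0, 0, 5], [0, 0, 3, 0, 0, 0, 5]]}}

```text
t: 16.8
ee_pos: [0.525, -0.0391, 0.0416]
ee_rot: [0.887, -0.462, 0.0, 0.0]
contact_force: [-3.4, 0.1, 0.6]
gripper_width: 0.0136
```

```bash
python3 st.py
```

```text
t16.80 pos [525.  -39.1  41.6] psi -54.98 F [-3.4  0.1  0.6] M [0.093 0.751 0.079] w 13.6 j6 0.79
```

Call:
{"name": "apply_moves", "arguments": {"deltas": [[0, 0, 3, 0, 0, 0, 5], [0, 0, 3, 0, 0, 0, 5], [0, 0, 3, 0, 0, 0, 5]]}}

```text
t: 17.05
ee_pos: [0.5251, -0.0392, 0.0416]
ee_rot: [0.875, -0.485, 0.0, 0.0]
contact_force: [-3.4, 0.8, 0.1]
gripper_width: 0.0137
```

```bash
python3 st.py
```

```text
t17.05 pos [525.1 -39.2  41.6] psi -57.99 F [-3.4  0.8  0.1] M [0.04  0.716 0.058] w 13.7 j6 0.84
```

Call:
{"name": "apply_moves", "arguments": {"deltas": [[0, 0, 3, 0, 0, 0, 5], [0, 0, 3, 0, 0, 0, 5], [0, 0, 3, 0, 0, 0, 5]]}}

```text
t: 17.3
ee_pos: [0.5251, -0.0392, 0.0416]
ee_rot: [0.862, -0.507, 0.0, 0.0]
contact_force: [-3.6, -0.3, -0.6]
gripper_width: 0.0137
```

```bash
python3 st.py
```

```text
t17.30 pos [525.1 -39.2  41.6] psi -60.99 F [-3.6 -0.3 -0.6] M [-0.099  0.573 -0.086] w 13.7 j6 0.89
```

Call:
{"name": "apply_moves", "arguments": {"deltas": [[0, 0, 3, 0, 0, 0, 5], [0, 0, 3, 0, 0, 0, 5], [0, 0, 3, 0, 0, 0, 5]]}}

```text
t: 17.55
ee_pos: [0.5252, -0.0392, 0.0416]
ee_rot: [0.848, -0.53, 0.0, 0.0]
contact_force: [-1.5, -1.4, -2.3]
gripper_width: 0.014
```

```bash
python3 st.py
```

```text
t17.55 pos [525.2 -39.2  41.6] psi -63.99 F [-1.5 -1.4 -2.3] M [-0.266  0.439 -0.175] w 14.0 j6 0.95
```

Call:
{"name": "apply_moves", "arguments": {"deltas": [[0, 0, 3, 0, 0, 0, 5], [0, 0, 3, 0, 0, 0, 5], [0, 0, 3, 0, 0, 0, 5]]}}

```text
t: 17.8
ee_pos: [0.5251, -0.0393, 0.0416]
ee_rot: [0.834, -0.552, 0.0, 0.0]
contact_force: [-1.6, -2.0, -2.6]
gripper_width: 0.0139
```

```bash
python3 st.py
```

```text
t17.80 pos [525.1 -39.3  41.6] psi -67.00 F [-1.6 -2.  -2.6] M [-0.44   0.375 -0.227] w 13.9 j6 1.00
```

Call:
{"name": "apply_moves", "arguments": {"deltas": [[0, 0, 3, 0, 0, 0, 5], [0, 0, 3, 0, 0, 0, 5], [0, 0, 3, 0, 0, 0, 5]]}}

```text
t: 18.05
ee_pos: [0.5252, -0.0394, 0.0416]
ee_rot: [0.819, -0.573, 0.0, 0.0]
contact_force: [-0.3, -3.8, -3.5]
gripper_width: 0.0141
```

```bash
python3 st.py
```

```text
t18.05 pos [525.2 -39.4  41.6] psi -69.97 F [-0.3 -3.8 -3.5] M [-0.657  0.232  0.218] w 14.1 j6 1.05
```

Two clicks counted, with notches at about -52° and -68°. The third should come near -85°.

Call:
{"name": "apply_moves", "arguments": {"deltas": [[0, 0, 3, 0.4, 0, -0.2, 5], [0, 0, 3, 0.4, 0, -0.2, 5], [0, 0, 3, 0.4, 0, -0.2, 5]]}}

```text
t: 18.3
ee_pos: [0.5251, -0.0394, 0.0416]
ee_rot: [0.804, -0.595, 0.0, 0.0]
contact_force: [0.5, -2.6, -5.6]
gripper_width: 0.0136
```

```bash
python3 st.py
```

```text
t18.30 pos [525.1 -39.4  41.6] psi -72.98 F [ 0.5 -2.6 -5.6] M [-0.478  0.054  0.108] w 13.6 j6 1.10
```

Call:
{"name": "apply_moves", "arguments": {"deltas": [[0, 0, 3, 0, 0, 0, 5], [0, 0, 3, 0, 0, 0, 5], [0, 0, 3, 0, 0, 0, 5]]}}

```text
t: 18.55
ee_pos: [0.5252, -0.0395, 0.0417]
ee_rot: [0.788, -0.616, 0.0, 0.0]
contact_force: [0.6, -4.0, -6.2]
gripper_width: 0.0138
```

```bash
python3 st.py
```

```text
t18.55 pos [525.2 -39.5  41.7] psi -75.99 F [ 0.6 -4.  -6.2] M [-0.595 -0.061 -0.097] w 13.8 j6 1.15
```

Call:
{"name": "apply_moves", "arguments": {"deltas": [[0, 0, 3, 0, 0, 0, 5], [0, 0, 3, 0, 0, 0, 5], [0, 0, 3, 0, 0, 0, 5]]}}

```text
t: 18.8
ee_pos: [0.5252, -0.0396, 0.0417]
ee_rot: [0.772, -0.636, 0.0, 0.0]
contact_force: [2.4, -3.3, -7.7]
gripper_width: 0.0139
```

```bash
python3 st.py
```

```text
t18.80 pos [525.2 -39.6  41.7] psi -79.00 F [ 2.4 -3.3 -7.7] M [-0.649 -0.181 -0.111] w 13.9 j6 1.21
```

Call:
{"name": "apply_moves", "arguments": {"deltas": [[0, 0, 3, 0, 0, 0, 5], [0, 0, 3, 0, 0, 0, 5], [0, 0, 3, 0, 0, 0, 5]]}}

```text
t: 19.05
ee_pos: [0.5252, -0.0396, 0.0417]
ee_rot: [0.755, -0.656, 0.0, 0.0]
contact_force: [2.6, -3.4, -9.7]
gripper_width: 0.0138
```

```bash
python3 st.py
```

```text
t19.05 pos [525.2 -39.6  41.7] psi -82.00 F [ 2.6 -3.4 -9.7] M [-0.895 -0.275 -0.153] w 13.8 j6 1.26
```

Call:
{"name": "apply_moves", "arguments": {"deltas": [[0, 0, 2, 0, 0, 0, 5], [0, 0, 2, 0, 0, 0, 5], [0, 0, 2, 0, 0, 0, 5]]}}

```text
t: 19.3
ee_pos: [0.5252, -0.0397, 0.0417]
ee_rot: [0.743, -0.669, 0.0, 0.0]
contact_force: [3.5, -4.7, -8.6]
gripper_width: 0.014
```

```bash
python3 st.py
```

```text
t19.30 pos [525.2 -39.7  41.7] psi -83.99 F [ 3.5 -4.7 -8.6] M [-0.938 -0.277 -0.197] w 14.0 j6 1.29
```

Call:
{"name": "apply_moves", "arguments": {"deltas": [[0, 0, 1.5, 0.6, 0, 0.4, 5], [0, 0, 1.5, 0.6, 0, 0.4, 5], [0, 0, 1.5, 0.6, 0, 0.4, 5]]}}

```text
t: 19.55
ee_pos: [0.5252, -0.0397, 0.0417]
ee_rot: [0.734, -0.679, -0.0, -0.0]
contact_force: [0.4, -1.0, -3.9]
gripper_width: 0.0143
```

```bash
python3 st.py
```

```text
t19.55 pos [525.2 -39.7  41.7] psi -85.50 F [ 0.4 -1.  -3.9] M [-0.291  0.14   0.047] w 14.3 j6 1.32
```

Call:
{"name": "apply_moves", "arguments": {"deltas": [[0, 0, 1, 0, 0, 0, 5], [0, 0, 1, 0, 0, 0, 5], [0, 0, 1, 0, 0, 0, 5]]}}

```text
t: 19.8
ee_pos: [0.5252, -0.0398, 0.0416]
ee_rot: [0.728, -0.686, -0.0, -0.0]
contact_force: [-0.8, -1.0, -1.7]
gripper_width: 0.0136
```

```bash
python3 st.py
```

```text
t19.80 pos [525.2 -39.8  41.6] psi -86.60 F [-0.8 -1.  -1.7] M [-0.119  0.296  0.279] w 13.6 j6 1.34
```

That is the third click, with the notch centre near -85.3°. I'll back off 1.3° to the centre and release.

Call:
{"name": "apply_moves", "arguments": {"deltas": [[0, 0, -1.3, 0, 0, 0, 5], [0, 0, -1.3, 0, 0, 0, 5], [0, 0, -1.3, 0, 0, 0, 5]]}}

```text
t: 20.05
ee_pos: [0.5252, -0.0397, 0.0416]
ee_rot: [0.735, -0.678, -0.0, -0.0]
contact_force: [-1.9, 0.2, -1.4]
gripper_width: 0.0137
```

```bash
python3 st.py
```

```text
t20.05 pos [525.2 -39.7  41.6] psi -85.32 F [-1.9  0.2 -1.4] M [0.136 0.465 0.047] w 13.7 j6 1.32
```

Call:
{"name": "apply_moves", "arguments": {"deltas": [[0, 0, 0, 0, 0, 0, 50], [0, 0, 0, 0, 0, 0, 50], [0, 0, 0, 0, 0, 0, 50], [0, 0, 0, 0, 0, 0, 50], [0, 0, 0, 0, 0, 0, 50], [0, 0, 0, 0, 0, 0, 50], [0, 0, 0, 0, 0, 0, 50], [0, 0, 0, 0, 0, 0, 50]]}}

```text
t: 20.72
ee_pos: [0.5252, -0.04, 0.0414]
ee_rot: [0.735, -0.678, 0.0, -0.0]
contact_force: [0.8, -0.4, -0.3]
gripper_width: 0.05
```

```bash
python3 st.py
```

```text
t20.72 pos [525.2 -40.   41.4] psi -85.35 F [ 0.8 -0.4 -0.3] M [0.013 0.129 0.008] w 50.0 j6 1.32
```

Call:
{"name": "apply_moves", "arguments": {"deltas": [[0, 0, 0, 0, 0, -20, 50], [0, 0, 0, 0, 0, -50, 50], [0, 0, 0, 0, 0, -80, 50], [0, 0, 0, 0, 0, -110, 50], [0, 0, 0, 0, 40, -110, 50], [0, 0, 0, 0, 50, -110, 30], [0, 0, 0, 0, 50, -110, 30]]}}

```text
t: 21.3
ee_pos: [0.4739, -0.0442, 0.1517]
ee_rot: [0.735, -0.678, 0.0, 0.0]
contact_force: [-0.9, -0.1, 0.4]
gripper_width: 0.0411
```

Run:
```python
from h import *
s=status.observe();print(s["t"],s["ee_pos"],s["gripper_width"],s["contact_force"],s["ft_torque"])
np.savez("w7.npz",p=s["ee_pos"],q=s["ee_rot"])
w=read_camera("wrist");np.save("w7.npy",w["image"])
cv2.imwrite("pics/w7.png",cv2.convertScaleAbs(w["image"],alpha=1.6,beta=10))
```

```text
21.3 [ 0.47387837 -0.04417603  0.15170775] 0.041067220342655926 [-0.93618688 -0.14785955  0.37042988] [ 0.00151523  0.15066352 -0.00678739]
```

View pics/w7.png

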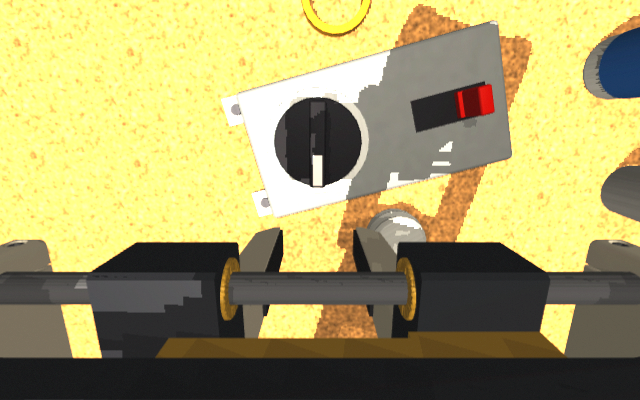

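The wrist view shows the dial seated, with the pointer upright at (318,170) in line with the released jaws. The red tab is at about (478,100) and the bystanders haven't moved. Refining the tab position now.

Run:
```python
from h import *
d=np.load("w7.npz");t=(d["p"],d["q"]);r=read_camera("wrist");im=r["image"]
z=cv2.resize(im[60:150,400:520],None,fx=6,fy=6,interpolation=cv2.INTER_CUBIC);cv2.imwrite("pics/w7z.png",cv2.convertScaleAbs(z,alpha=2,beta=10))
for c in [(290,134)]:pass
rd=((im[...,2]>60)&(im[...,1]<40)&(im[...,0]<40)).astype(np.uint8)
cs,_=cv2.findContours(rd,cv2.RETR_EXTERNAL,cv2.CHAIN_APPROX_NONE)
for c in cs:
    if len(c)>15:
        b=cv2.minAreaRect(c);print(b,[np.round(plane(r,q,.093,t),4)[:2].tolist() for q in cv2.boxPoints(b)])
yd=np.array([-.329,.944,0]);D=np.array([.5252,-.0398,0]);print("pred tab",D-.145*yd)
print(go((.572,-.1765,.13),-70.8),"final z dist",status.observe()["ee_pos"][2]-.038)
```

```text
((460.449951171875, 105.15000915527344), (26.4457950592041, 5.091169357299805), 81.8698959350586) [[0.5749, -0.1501], [0.5758, -0.1541], [0.5555, -0.1613], [0.5546, -0.1572]]
((485.1790771484375, 100.84280395507812), (29.472505569458008, 14.405843734741211), 82.40535736083984) [[0.5802, -0.1657], [0.5826, -0.1771], [0.5601, -0.1853], [0.5577, -0.1737]]
pred tab [ 0.572905 -0.17668   0.      ]
(array([ -0.06,  -0.02, -14.57]), array([139.7, -85.3,  21.8])) final z dist 0.11365197670212687
```

View pics/w7z.png

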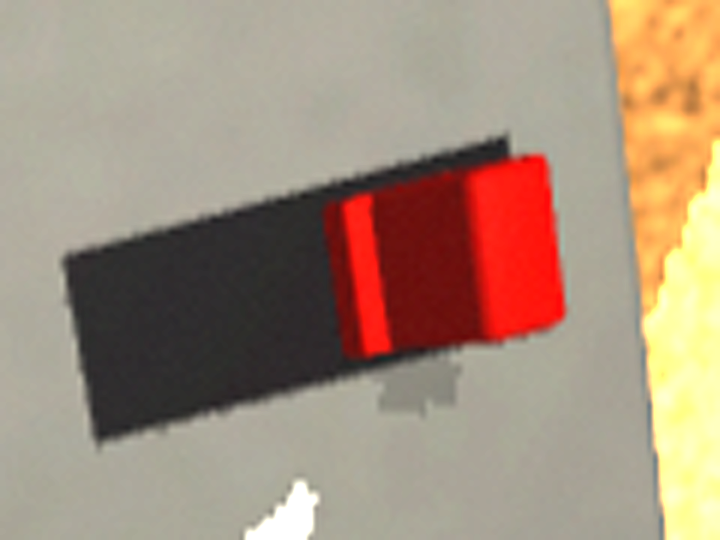

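Tab centre about (0.571,-0.176), edge angle 19.6°, which agrees with the position predicted from the dial. I'll grip it lightly with the jaws along its travel and slide it across.

Call:
{"name": "apply_moves", "arguments": {"deltas": [[0, 0, -5, 35, -21, 0, 45], [0, 0, -10, 70, -42, 0, 45], [0, 0, -14.6, 105, -63, 0, 45], [0, 0, -14.6, 139, -84, 0, 45], [0, 0, -14.6, 139, -84, 20, 45], [0, 0, -14.6, 139, -84, 40, 45], [0, 0, -14.6, 139, -84, 45, 45], [0, 0, -14.6, 139, -84, 45, 45], [0, 0, -14.6, 139, -84, 45, 45]]}}

```text
t: 22.15
ee_pos: [0.5705, -0.1754, 0.1064]
ee_rot: [0.816, -0.579, -0.0, 0.0]
contact_force: [0.0, -0.3, 0.2]
gripper_width: 0.0448
```

```bash
python3 st.py
python3 - <<'E'
from h import *
print(go((.571,-.176,.038),-70.8))
w=read_camera("wrist")
cv2.imwrite("pics/w8.png",cv2.convertScaleAbs(w["image"],alpha=1.6,beta=10))
E
```

```text
t22.15 pos [ 570.5 -175.4  106.4] psi -70.72 F [ 0.  -0.3  0.2] M [-0.038  0.143  0.025] w 44.8 j6 0.85
(array([0.03, 0.03, 0.08]), array([ 0.8, -0.3, 68.4]))
```

View pics/w8.png

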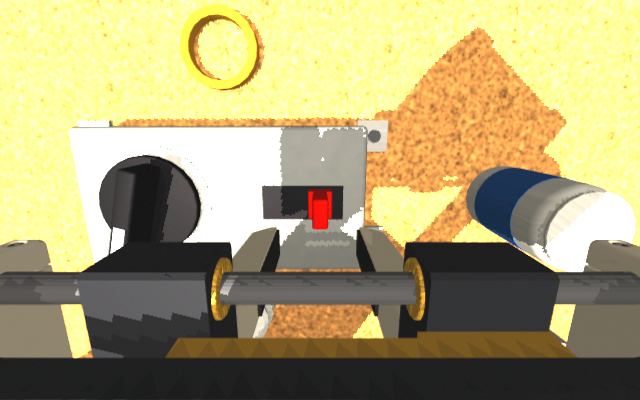

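The tab is centred between the fingers at column 320. Descending and gripping.

Call:
{"name": "apply_moves", "arguments": {"deltas": [[0, 0, 0, 0.5, 0, 20, 45], [0, 0, 0, 0.5, 0, 40, 45], [0, 0, 0, 0.5, 0, 55, 45], [0, 0, 0, 0.5, 0, 66, 45], [0, 0, 0, 0.5, 0, 66, 45], [0, 0, 0, 0.5, 0, 66, 45]]}}

```text
t: 22.7
ee_pos: [0.5708, -0.1761, 0.0412]
ee_rot: [0.815, -0.579, 0.0, -0.0]
contact_force: [-0.4, 0.4, 0.7]
gripper_width: 0.0448
```

Call:
{"name": "apply_moves", "arguments": {"deltas": [[0, 0, 0, 0, 0, 0, 30], [0, 0, 0, 0, 0, 0, 20], [0, 0, 0, 0, 0, 0, 5], [0, 0, 0, 0, 0, 0, 5], [0, 0, 0, 0, 0, 0, 5], [0, 0, 0, 0, 0, 0, 5], [0, 0, 0, 0, 0, 0, 5], [0, 0, 0, 0, 0, 0, 5]]}}

```text
t: 23.37
ee_pos: [0.5708, -0.1765, 0.0408]
ee_rot: [0.815, -0.579, 0.0, -0.0]
contact_force: [-0.6, -0.4, 2.5]
gripper_width: 0.0121
```

```bash
python3 st.py
```

```text
t23.37 pos [ 570.8 -176.5   40.8] psi -70.75 F [-0.6 -0.4  2.5] M [-0.165  0.172  0.058] w 12.1 j6 0.85
```

Gripped, 12.1 mm wide. Sliding it towards the dial (tool -x).

Call:
{"name": "apply_moves", "arguments": {"deltas": [[0, 0, 0, -3, 0, 0, 5], [0, 0, 0, -6, 0, 0, 5], [0, 0, 0, -9, 0, 0, 5], [0, 0, 0, -12, 0, 0, 5], [0, 0, 0, -15, 0, 0, 5], [0, 0, 0, -18, 0, 0, 5], [0, 0, 0, -21, 0, 0, 5], [0, 0, 0, -24, 0, 0, 5], [0, 0, 0, -27, 0, 0, 5], [0, 0, 0, -27, 0, 0, 5]]}}

```text
t: 24.2
ee_pos: [0.5615, -0.1501, 0.0408]
ee_rot: [0.815, -0.579, -0.0, -0.0]
contact_force: [-0.7, -1.3, 7.7]
gripper_width: 0.0118
```

```bash
python3 st.py
```

```text
t24.20 pos [ 561.5 -150.1   40.8] psi -70.73 F [-0.7 -1.3  7.7] M [-0.258  0.309  0.05 ] w 11.8 j6 0.88
```

Call:
{"name": "apply_moves", "arguments": {"deltas": [[0, 0, 0, -1, 0, 0, 5], [0, 0, 0, -2, 0, 0, 5], [0, 0, 0, -2, 0, 0, 5], [0, 0, 0, -2, 0, 0, 5]]}}

```text
t: 24.53
ee_pos: [0.561, -0.1486, 0.0408]
ee_rot: [0.815, -0.579, 0.0, -0.0]
contact_force: [-0.3, -2.6, 5.2]
gripper_width: 0.0117
```

```bash
python3 st.py
```

```text
t24.53 pos [ 561.  -148.6   40.8] psi -70.74 F [-0.3 -2.6  5.2] M [-0.544  0.216  0.05 ] w 11.7 j6 0.89
```

Call:
{"name": "apply_moves", "arguments": {"deltas": [[0, 0, 0, -1, 0, 0, 5], [0, 0, 0, -1, 0, 0, 5], [0, 0, 0, -1, 0, 0, 5]]}}

```text
t: 24.78
ee_pos: [0.561, -0.1486, 0.0408]
ee_rot: [0.815, -0.579, 0.001, 0.0]
contact_force: [1.1, -6.6, 3.1]
gripper_width: 0.012
```

```bash
python3 st.py
```

```text
t24.78 pos [ 561.  -148.6   40.8] psi -70.75 F [ 1.1 -6.6  3.1] M [-1.143 -0.113  0.02 ] w 12.0 j6 0.89
```

It moved 29.6 mm, and now the force rises with no motion, so this is the hard end. One more mm to seat it, then I'll release and lift.

Call:
{"name": "apply_moves", "arguments": {"deltas": [[0, 0, 0, -1.5, 0, 0, 5], [0, 0, 0, -1.5, 0, 0, 5], [0, 0, 0, -1.5, 0, 0, 5]]}}

```text
t: 25.03
ee_pos: [0.561, -0.1485, 0.0408]
ee_rot: [0.815, -0.579, 0.002, 0.001]
contact_force: [4.0, -11.9, 0.5]
gripper_width: 0.0117
```

```bash
python3 st.py
```

```text
t25.03 pos [ 561.  -148.5   40.8] psi -70.77 F [  4.  -11.9   0.5] M [-2.201 -0.586 -0.004] w 11.7 j6 0.89
```

Call:
{"name": "apply_moves", "arguments": {"deltas": [[0, 0, 0, 2, 0, 0, 30], [0, 0, 0, 2, 0, 0, 30], [0, 0, 0, 2, 0, 0, 30], [0, 0, 0, 2, 0, 0, 30], [0, 0, 0, 2, 0, 0, 30], [0, 0, 0, 2, 0, 0, 30], [0, 0, 0, 2, 0, 0, 30]]}}

```text
t: 25.62
ee_pos: [0.5607, -0.1481, 0.0403]
ee_rot: [0.815, -0.579, -0.0, -0.0]
contact_force: [-1.2, 0.6, 0.6]
gripper_width: 0.0298
```

```bash
python3 st.py
```

```text
t25.62 pos [ 560.7 -148.1   40.3] psi -70.74 F [-1.2  0.6  0.6] M [-0.04   0.137  0.006] w 29.8 j6 0.89
```

Call:
{"name": "apply_moves", "arguments": {"deltas": [[0, 0, 0, 0, 0, -20, 30], [0, 0, 0, 0, 0, -50, 30], [0, 0, 0, 0, 0, -85, 30], [0, 0, 0, 0, 0, -120, 30], [0, 0, 0, 0, 35, -140, 30], [0, 0, 0, 0, 70, -140, 30], [0, 0, 0, 0, 70, -140, 30], [0, 0, 0, 0, 70, -140, 30]]}}

```text
t: 26.28
ee_pos: [0.4939, -0.1719, 0.1809]
ee_rot: [0.815, -0.58, 0.0, -0.0]
contact_force: [-0.4, 0.1, -0.5]
gripper_width: 0.0297
```

```bash
python3 st.py
python3 - <<'E'
from h import *
s=status.observe();t=(s["ee_pos"],s["ee_rot"])
w=read_camera("wrist");im=w["image"]
cv2.imwrite("pics/w9.png",cv2.convertScaleAbs(im,alpha=1.6,beta=10))
rd=((im[...,2]>60)&(im[...,1]<40)&(im[...,0]<40)).astype(np.uint8)
for c in cv2.findContours(rd,cv2.RETR_EXTERNAL,cv2.CHAIN_APPROX_NONE)[0]:
    if len(c)>15:
        b=cv2.minAreaRect(c);print(b,plane(w,b[0],.093,t))
yd=np.array([-.329,.944,0]);print("pred tab end",np.array([.5252,-.0398,0])-.115*yd)
r=read_camera("top");cv2.imwrite("pics/top9.png",r["image"])
r=read_camera("scene");cv2.imwrite("pics/scene9.png",r["image"])
E
```

```text
t26.28 pos [ 493.9 -171.9  180.9] psi -70.84 F [-0.4  0.1 -0.5] M [0.009 0.127 0.   ] w 29.7 j6 0.80
((317.5, 118.5), (25.0, 19.0), 90.0) [ 0.56196347 -0.14787558  0.093     ]
pred tab end [ 0.563035 -0.14836   0.      ]
```

View pics/w9.png

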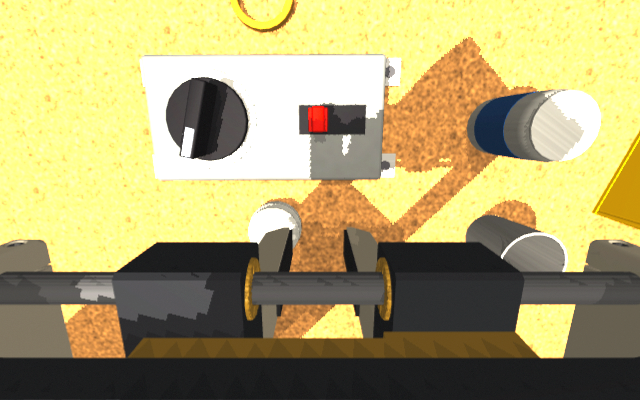

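View pics/scene9.png

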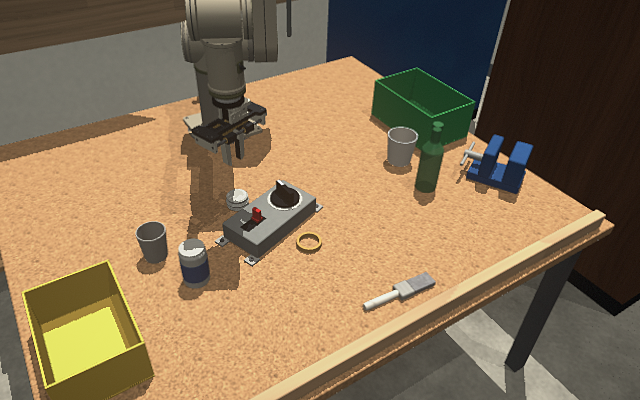

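The tab (317,118) measures at (0.562,-0.148), within about 1 mm of its end position. The dial still points the same way, the bystanders are where they stood, and the hand is clear with zero force. Handing in.

```bash
python3 -c "
from rig import order
print(order.sign_off())"
```

```text
the job is handed in; nothing more can be done
None
```

The counter is set to three and armed, and I've handed the job in; the robot clock read about 26 s of the allowed 72 s. No verdict was reported, so the checks below are my own.

- **End stop:** I wound the dial anticlockwise past three notches until the resistance built up without a snap. It held steady at about 0.36 Nm; the highest reading was 0.40 Nm, against 0.57 Nm for harm.
- **Three clicks:** Turning clockwise from the zero notch, I felt three clicks about 16–17° apart. I released the dial at the centre of the third notch with almost no torque on it. The notch angles matched those felt on the way in, which also means the dial had started at three.
- **Slide:** I gripped the tab and moved it 29.6 mm towards the dial. It then stopped moving while the force rose to about 12 N, so it is at its hard end. The last picture puts the tab within about 1 mm of where it should be.
- **Last look:** The dial was still in its notch after the slide moved, the bystanders looked unmoved by eye, and the hand was clear with no contact force.

**What disagreed:** the fingers really end about 32–35 mm behind the reported tool point. My first attempt to grip the dial therefore closed on air just above the bar, touching nothing. I measured the offset from two cameras, corrected for it, and both later grips matched the given widths (13.6–14 mm on the bar, 12 mm on the tab).

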